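# Pack away a heat-press jig set

## Task

Put the heat press's jig set away in the grey tray, setting things down and not dropping them. First lift the aluminium plate straight up off its two dowels, keeping it level, and lay it flat in the tray's large bay; only then stand the two four-lobed star knobs, studs up, in the middle-sized bay and the square standoff upright in the smallest bay. The round knob and the round standoff belong to another press: leave them where they are.

Things in the scene. Friction and masses are not known exactly. Their poses are not given: they have to be found in the camera images.
- jig_plate: Aluminium plate 64 (x) x 130 (y) x 8 mm, 0.25 kg, with a black grip block on its middle: 16 (x) x 44 (y) mm, from 8 up to 38 mm above the plate's underside. It starts lying on the locating base, its two 9 mm through holes (x = 0, y = -50 and +50 mm) over the dowels. Origin: centre of its underside; z up.
- locating_base: Fixed dark steel block, 90 (x) x 170 (y) x 12 mm high, with two upright 8 mm steel dowels on top at y = -50 and +50 mm, x = 0, their tops 20 mm above the block's top face (32 mm above the table). Origin: centre of its underside, on the table.
- tray: Fixed grey tray, 160 (x) x 200 (y) mm, floor and walls 4 mm thick, all wall tops 20 mm above the table. Origin: centre of underside, on the table. Bays, inside, in its own axes (mm): large x -10..76, y -96..96 (plate, long side along y); middle x -76..-14, y -96..26 (star knobs, side by side along y); smallest x -76..-14, y 30..96 (square standoff).
- star_knob_a: Black star knob standing on its head, stud up: the head is a four-lobed cross 46 mm across the lobes, 16 mm high; from its middle a plain steel stud of 10 mm diameter rises to 44 mm. 0.05 kg. Origin: centre of the head's underside; z up along the stud.
- star_knob_b: Second star knob, identical to star_knob_a (the two are interchangeable).
- square_standoff: Aluminium standoff standing upright: a square block 34 x 34 mm, 45 mm high, 0.1 kg. Origin: centre of its underside; z up, x and y square to its sides.
- round_knob: Look-alike, to be left alone: same black head height (16 mm) and steel stud (10 mm diameter, up to 44 mm), but the head is a plain round disc of 46 mm diameter. Origin: centre of its underside.
- round_standoff: Look-alike, to be left alone: aluminium standoff, a round cylinder of 36 mm diameter, 45 mm high. Origin: centre of its underside.

How it is judged:
By the outcome, as a careful person would: the job done as asked, in the order asked, and still so for the second after the job is handed in, with the robot touching nothing.
It also fails if it takes over 99 s, if anything falls off the work surface, if the arm or the gripper's body presses on something with over 40 N, if the wrist force passes 120 N, or if a joint passes its speed limit or range.

## Robot

A 6-joint arm with a two-finger parallel gripper is mounted at the origin on the work surface. World frame = base frame: x ahead of the robot, y to its left, z up, the work surface at z = 0. Lengths are in m, angles in rad, forces in N, time in s.
With the tool pointing down it reaches from about 0.4 to 0.825 m from the base axis. Payload 7 kg.
Tool frame: the origin (TCP) lies between the finger pads; the fingertips stand tips_ahead ahead of it and the grasp point (between the pads) lies 6 mm ahead of it (tips_ahead is the distance from the TCP to the fingertips, in m); z points along the fingers, y is the line along which they close (so a half turn about z gives the same grasp; the last joint's range is limited). The gripper opens to 88 mm and grips with 3 to 60 N. Pads are 19 mm wide; open, the fingers measure 130 mm over their backs; the gripper's body (78 mm by 193 mm) begins 47 mm behind the grasp point.
Start: joints at [1.544, 0.359, 0.012, 0, -1.224, -0.288], TCP at [0.209, 0.642, 0.252] pointing down, gripper open.
Joint ranges: [-3.07, 3.07], [-1.43, 2.12], [-1.02, 1.25], [-3.03, 1.67], [-3.05, -0], [-3.03, 3.03]. Speed limits (rad/s): [2.39, 2.39, 3.01, 3.14, 3.14, 3.14].

## Interface

Orientations are given as a rotation vector (axis times angle).
In Python, from plant import sense, read_camera, close_job, search_frame, masks_of, tips_ahead gives the robot as it stands.
- The arm moves only by the tool apply_moves, never from a script. Its argument "commands" is a list of rows, each an object of numbers: "ax", "ay", "az": the turn, a rotation vector about the tool's x, y, z in rad; "tx", "ty", "tz": the shift along the tool's x, y, z in cm; "jaw": the opening, from 0 (shut) to 1 (fully open). In form: [{"ax": .., "ay": .., "az": .., "tx": .., "ty": .., "tz": .., "jaw": ..}, ...]. A call has 1 to 12 rows; each row is the pose to reach, as a shift and turn from the pose commanded when the call began, along the tool's axes at that moment; what a row does not reach only later rows make up. A row lasts 1/10 s, in which the tool goes at most 50 mm and 8.59 degrees, less where a joint would pass 70% of its speed; a pose out of reach is approached as far as the arm can. A call with a gripper value outside its range is refused whole. The fingers move at their own pace and stop on an object; "force" is the grip in N (left out, the last holds). Time passes only in rows, so rows that repeat a pose let the fingers close. It gives the time, the measured TCP pose, the force, the opening and the grip force at its end, in the units of the state.
- sense(): the state, without advancing time (a new reading comes with each control period).
- read_camera(name): name is "scene" or "side" or "wrist"; returns a dict with "frame" (384x512x3 uint8, red, green, blue), "vfov" (degrees; the focal length in pixels is half the picture's height over the tangent of half this angle, whatever the lens; pixels are square), "cx", "cy" (the principal point, pixels), "rvec" (rotation vector, rad) and "tvec" (3), from world to camera coordinates, as OpenCV has them; the wrist camera has in their place "T_tool_cam" (4x4, takes a point from camera to tool coordinates, whose origin is the TCP and whose axes are the flange's). Camera axes: x right, y down, z forward; pixel columns grow to the right and rows downward; lengths in m; the calibration is good to about 2 mm. A picture is of the moment at which its call begins: read the wrist's pose just before it. There is no depth.
- close_job(): hands the job in; it is judged then, once.
Trained networks look in a picture, given as the dict that the camera call returned (one of the last four; its "shot" number tells which), for a name from the list of things; names that differ only in an ending like _2 or _b are one class to them, and where a whole thing is asked for, a point or a joint stands for the part that bears it (a point fixed in the world has none). Each returns a list of dicts, best first, with "score" (0 to 1); they miss things now and then, are a little off and sometimes report something else, mostly with a low value. They report only what shows in the picture. A call takes as long as a camera call.
- search_frame(thing, picture): "xyz" ([x, y, z] in m, in world coordinates, good to about 4 mm: the middle of the surface that is visible of it).
- masks_of(thing, picture): "pixels" (384x512 bool, what is visible of it).
The state is a dict: "t": time; "joint_positions": joint angles; "qvel": joint speeds; "joint_torque": joint torques, N m; "position": TCP position; "eef_rot": TCP orientation; "wrist_force": force on the tool from outside, world axes, zero at the start; "torque": the same for the moment, N m; "opening": finger opening in m; "grip_force": force on a finger pad.
Only numpy, scipy, OpenCV 4.12 (cv2) and the standard library are available. Lean on these libraries where they do the work, as an engineer would, in place of code of your own. Each camera call takes 0.05 s, during which the arm holds its last target. There are 200 camera calls.

## Working session

There is one attempt and no reset: what is moved stays moved. The work goes in short steps, Python scripts to look and compute and a tool call to move; the robot and the scene stay as the last step left them, time stands still between calls to the robot, and variables do not carry over. Pictures are saved under pics/ and viewed, at most 14 in all, crops included, and the job is handed in when it is done.

Besides the shell and the picture viewer there is one more tool, called after "Request:" in YAML: its name, and indented under it one key for each argument. apply_moves: Moves the arm, as the interface text tells. Its arguments: {"type":"object","properties":{"commands":{"type":"array"},"force":{"type":"number"}},"required":["commands"]}

```bash
mkdir -p pics; ls; cat > h.py <<'E'
import numpy as np,cv2
from scipy.spatial.transform import Rotation as R
from plant import *
def save(p,n): cv2.imwrite('pics/'+n,p['frame'][:,:,::-1])
def cam(p,s=None):
    f=192/np.tan(np.radians(p['vfov'])/2); K=np.array([[f,0,p['cx']],[0,f,p['cy']],[0,0,1]])
    if 'rvec' in p: Rw=R.from_rotvec(p['rvec']).as_matrix(); t=np.array(p['tvec'])
    else:
        T=np.eye(4);T[:3,:3]=R.from_rotvec(s['eef_rot']).as_matrix();T[:3,3]=s['position']
        T=np.linalg.inv(T@np.array(p['T_tool_cam'])); Rw=T[:3,:3];t=T[:3,3]
    return K,Rw,t
def ray(c,uv,z):
    K,Rw,t=c; uv=np.atleast_2d(uv).astype(float); d=np.linalg.inv(K)@np.c_[uv,np.ones(len(uv))].T
    d=(Rw.T@d).T; o=-Rw.T@t
    return o+d*((z-o[2])/d[:,2])[:,None]
def proj(c,X):
    K,Rw,t=c; q=K@(Rw@np.atleast_2d(X).T+t[:,None]); return (q[:2]/q[2]).T
E
python3 - <<'E'
from h import *
s=sense();print({k:np.round(v,3) for k,v in s.items()},tips_ahead)
ims=[]
for n in('scene','side'):
    p=read_camera(n);save(p,n+'0.png');print({k:v for k,v in p.items() if k!='frame'})
    for th in('jig_plate','locating_base','tray','star_knob_a','square_standoff','round_knob','round_standoff'):
        print(n,th,[(np.round(d['xyz'],3),round(d['score'],2)) for d in search_frame(th,p)[:3]])
p=read_camera('wrist');print(p['T_tool_cam'],p['vfov'])
E
```

```text
pics
{'t': np.float64(0.0), 'joint_positions': array([ 1.544,  0.359,  0.011, -0.   , -1.224, -0.288]), 'qvel': array([-0.001, -0.   , -0.001, -0.001, -0.   , -0.   ]), 'joint_torque': array([ 0.0000e+00, -5.8272e+01,  2.9306e+01,  6.9970e+00,  7.0000e-03,
       -0.0000e+00]), 'position': array([0.209, 0.641, 0.251]), 'eef_rot': array([ 3.101, -0.492, -0.   ]), 'wrist_force': array([-0.427,  0.854,  0.066]), 'torque': array([-0.003,  0.055, -0.008]), 'grip_force': np.float64(0.0), 'opening': np.float64(0.088)} 0.025
{'vfov': 48.47890827460583, 'cx': 256.07035998363807, 'cy': 198.66942742849463, 'rvec': array([ 1.88193028,  1.70691675, -0.60657303]), 'tvec': array([-0.04631516, -0.39082208,  1.28459816]), 'shot': 1}
scene jig_plate [(array([ 0.487, -0.246,  0.025]), 0.77)]
scene locating_base [(array([ 0.504, -0.243,  0.01 ]), 0.83)]
scene tray []
scene star_knob_a [(array([ 0.683, -0.164,  0.017]), 0.84), (array([0.557, 0.01 , 0.017]), 0.79)]
scene square_standoff [(array([0.456, 0.023, 0.038]), 0.59)]
scene round_knob [(array([ 0.685, -0.018,  0.014]), 0.92), (array([ 0.487, -0.246
[... 418 characters left out ...]
015]), 0.56)]
side tray [(array([0.455, 0.276, 0.003]), 0.9)]
side star_knob_a [(array([ 0.674, -0.155,  0.018]), 0.65), (array([0.552, 0.014, 0.014]), 0.61)]
side square_standoff [(array([0.438, 0.036, 0.034]), 0.95)]
side round_knob [(array([ 0.679, -0.007,  0.017]), 0.75), (array([ 0.673, -0.156,  0.018]), 0.23)]
side round_standoff [(array([0.64 , 0.181, 0.026]), 0.64), (array([0.455, 0.277, 0.002]), 0.6)]
[[-1.46219245e-04 -9.51248445e-01 -3.08425639e-01  8.43983698e-02]
 [ 9.99999928e-01 -3.12513751e-05 -3.77696917e-04 -5.68355579e-04]
 [ 3.49644880e-04 -3.08425672e-01  9.51248381e-01 -1.33100418e-01]
 [ 0.00000000e+00  0.00000000e+00  0.00000000e+00  1.00000000e+00]] 69.85608949846112
```

View pics/scene0.png

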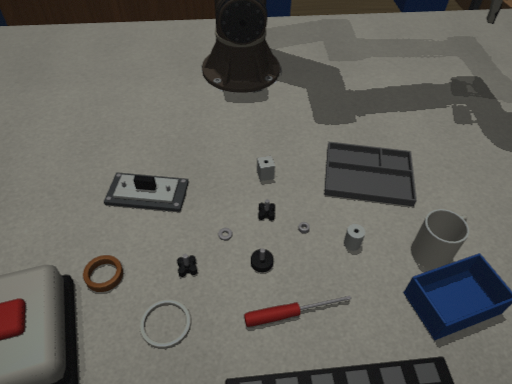

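View pics/side0.png

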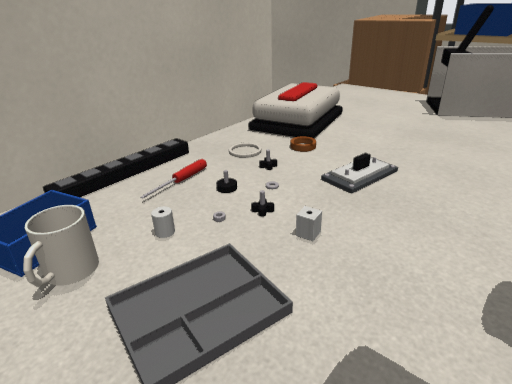

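The scene picture shows the plate on its base at (147,190), the star knobs at (266,211) and (187,266), the square standoff at (266,168) and the tray at (370,173), its split bays towards the robot and its smallest at +y. The side view agrees. Next I fit poses from the masks.

```bash
cat >> h.py <<'E'
from scipy.optimize import minimize
def box(lx,ly,z0,z1): return np.array([[a*lx/2,b*ly/2,z] for a in(-1,1) for b in(-1,1) for z in(z0,z1)])
def cyl(r,z0,z1): return np.array([[r*np.cos(a),r*np.sin(a),z] for a in np.linspace(0,6.283,40) for z in(z0,z1)])
def fit(views,pts,x0,S=4,hull=True):
    """views: list of (cam, mask); silhouettes of the convex hull of pts at pose x,y,yaw"""
    tg=[]
    for c,m in views:
        m=m.astype(np.uint8)
        if hull:
            n,l,st,_=cv2.connectedComponentsWithStats(m); k=1+np.argmax(st[1:,4]); m=(l==k).astype(np.uint8)
            h=cv2.convexHull(cv2.findNonZero(m)); m=cv2.fillConvexPoly(m*0,h,1)
        m=cv2.resize(m*255,None,fx=S,fy=S,interpolation=cv2.INTER_LINEAR)>127
        tg.append((c,m))
    def cost(q):
        cs,sn=np.cos(q[2]),np.sin(q[2]); X=pts@np.array([[cs,sn,0],[-sn,cs,0],[0,0,1]])+[q[0],q[1],0]
        e=0
        for c,m in tg:
            uv=(proj(c,X)+.5)*S-.5
            h=cv2.convexHull(np.round(uv*16).astype(np.int32)); im=cv2.fillConvexPoly(np.zeros(m.shape,np.uint8),h,1,cv2.LINE_8,4)>0
            e+=(im^m).sum()/m.sum()
        return e
    x0=np.array(x0,float); best=None
    for k in range(2):
        sx=np.vstack([x0,x0+[.012,0,0],x0+[0,.012,0],x0+[0,0,.15]])
        r=minimize(cost,x0,method='Nelder-Mead',options=dict(initial_simplex=sx,xatol=1e-4,fatol=1e-4)); x0=r.x
    return r.x,r.fun
E
cat > a.py <<'E'
from h import *
V=[read_camera('scene'),read_camera('side')]
L=dict(tray=(box(.16,.2,0,.02),(.455,.276,0)),locating_base=(box(.09,.17,0,.012),(.5,-.245,0)),
 square_standoff=(box(.034,.034,0,.045),(.455,.025,0)),round_standoff=(cyl(.018,0,.045),(.655,.18,0)))
for n,(P,x0) in L.items():
    vs=[]
    for p in V:
        m=masks_of(n,p)
        if m: vs.append((cam(p),m[0]['pixels'])); print(n,round(m[0]['score'],2),m[0]['pixels'].sum())
    if n=='locating_base':
        vs=[(c,m|(masks_of('jig_plate',p) or [{'pixels':m}])[0]['pixels']) for (c,m),p in zip(vs,V)]
    for vv in ([v] for v in vs): print('  single',np.round(fit(vv,P,x0),4) if 0 else [np.round(q,4) for q in fit(vv,P,x0)])
    print('  both',[np.round(q,4) for q in fit(vs,P,x0)])
E
python3 a.py
```

```text
tray 0.84 4643
tray 0.85 15625
  single [array([ 0.4632,  0.2642, -0.258 ]), np.float64(0.028)]
  single [array([ 0.4629,  0.2637, -0.2572]), np.float64(0.0222)]
  both [array([ 0.463 ,  0.2642, -0.2603]), np.float64(0.0501)]
locating_base 0.96 949
locating_base 0.59 655
  single [array([ 0.4755, -0.2486, -0.2074]), np.float64(0.0352)]
  single [array([ 0.4739, -0.2519, -0.2049]), np.float64(0.0749)]
  both [array([ 0.4748, -0.2499, -0.2024]), np.float64(0.1296)]
square_standoff 0.59 376
  single [array([0.4426, 0.0219, 0.1237]), np.float64(0.0775)]
  both [array([0.4426, 0.0219, 0.1237]), np.float64(0.0775)]
round_standoff 0.91 440
round_standoff 0.65 573
  single [array([0.6512, 0.1781, 0.0541]), np.float64(0.0391)]
  single [array([0.6507, 0.1758, 0.1216]), np.float64(0.0654)]
  both [array([0.6512, 0.1771, 0.0749]), np.float64(0.1715)]
```

```bash
cat >> h.py <<'E'
def go(x,y,z,th,s=None):
    """grasp point (6 mm ahead of TCP) at x,y,z, tool down, tool x at world angle th -> row values"""
    s=s or sense(); R0=R.from_rotvec(s['eef_rot']); p=np.array([x,y,z+.006])
    X=np.array([np.cos(th),np.sin(th),0]); Z=np.array([0,0,-1.]); Rt=R.from_matrix(np.c_[X,np.cross(Z,X),Z])
    d=R0.inv().apply(p-s['position'])*100; a=(R0.inv()*Rt).as_rotvec()
    print('t %.2f  tx %.2f ty %.2f tz %.2f | ax %.3f ay %.3f az %.3f | dist %.1f'%(s['t'],*d,*a,np.linalg.norm(d)))
E
python3 -c "
from h import *
go(.52,.12,.25,-1.776)"
```

```text
t 1.45  tx 45.73 ty 39.99 tz -0.44 | ax -0.000 ay 0.000 az 1.461 | dist 60.7
```

Request:
apply_moves:
  commands:
    - {"tx": 45.7,"ty": 40,"tz": -0.4,"az": 1.46,"jaw": 1}
    - {"tx": 45.7,"ty": 40,"tz": -0.4,"az": 1.46,"jaw": 1}
    - {"tx": 45.7,"ty": 40,"tz": -0.4,"az": 1.46,"jaw": 1}
    - {"tx": 45.7,"ty": 40,"tz": -0.4,"az": 1.46,"jaw": 1}
    - {"tx": 45.7,"ty": 40,"tz": -0.4,"az": 1.46,"jaw": 1}
    - {"tx": 45.7,"ty": 40,"tz": -0.4,"az": 1.46,"jaw": 1}
    - {"tx": 45.7,"ty": 40,"tz": -0.4,"az": 1.46,"jaw": 1}
    - {"tx": 45.7,"ty": 40,"tz": -0.4,"az": 1.46,"jaw": 1}
    - {"tx": 45.7,"ty": 40,"tz": -0.4,"az": 1.46,"jaw": 1}
    - {"tx": 45.7,"ty": 40,"tz": -0.4,"az": 1.46,"jaw": 1}
    - {"tx": 45.7,"ty": 40,"tz": -0.4,"az": 1.46,"jaw": 1}
    - {"tx": 45.7,"ty": 40,"tz": -0.4,"az": 1.46,"jaw": 1}

```text
validation failed for argument at $.co...
```

```bash
cat > w.py <<'E'
from h import *
import sys
s=sense();p=read_camera('wrist');save(p,sys.argv[1])
print({k:np.round(s[k],4) for k in('t','position','eef_rot','joint_positions')})
c=cam(p,s)
L=dict(tray=(box(.16,.2,0,.02),(.463,.264,-.258)),locating_base=(box(.09,.17,0,.012),(.475,-.25,-.205)),
 square_standoff=(box(.034,.034,0,.045),(.4426,.022,.124)))
for n in sys.argv[2:]:
    for d in masks_of(n,p)[:3]:
        m=d['pixels'];q=ray(c,np.argwhere(m).mean(0)[::-1],.016)[0]
        print(n,round(d['score'],2),m.sum(),'mean px',np.argwhere(m).mean(0)[::-1].round(),'xy@16mm',q.round(4))
        if n in L and d['score']>.4: print('   fit',[np.round(z,4) for z in fit([(c,m)],*L[n])])
        if n[:4]=='star' or n=='round_knob': print('   fit',[np.round(z,4) for z in fit([(c,cv2.morphologyEx(m.astype(np.uint8),cv2.MORPH_OPEN,np.ones((3,3))))],cyl(.023,0,.016),(q[0],q[1],0))])
E
python3 w.py w1.png tray square_standoff star_knob_a round_knob
python3 -c "
from h import *
go(.475,-.25,.2,-1.776)"
```

```text
{'t': np.float64(1.45), 'position': array([0.209 , 0.6418, 0.2516]), 'eef_rot': array([-3.1027,  0.4924, -0.    ]), 'joint_positions': array([ 1.5441,  0.3586,  0.0119,  0.    , -1.2241, -0.2881])}
t 1.70  tx 52.90 ty 76.56 tz 4.56 | ax -0.000 ay -0.000 az 1.461 | dist 93.2
```

The move was refused by validation, so nothing moved. I'll retry with every key given.

Request:
apply_moves:
  commands:
    - {"ax": 0.0,"ay": 0.0,"az": 1.46,"tx": 45.7,"ty": 40.0,"tz": -0.4,"jaw": 1.0}
    - {"ax": 0.0,"ay": 0.0,"az": 1.46,"tx": 45.7,"ty": 40.0,"tz": -0.4,"jaw": 1.0}
    - {"ax": 0.0,"ay": 0.0,"az": 1.46,"tx": 45.7,"ty": 40.0,"tz": -0.4,"jaw": 1.0}
    - {"ax": 0.0,"ay": 0.0,"az": 1.46,"tx": 45.7,"ty": 40.0,"tz": -0.4,"jaw": 1.0}
    - {"ax": 0.0,"ay": 0.0,"az": 1.46,"tx": 45.7,"ty": 40.0,"tz": -0.4,"jaw": 1.0}
    - {"ax": 0.0,"ay": 0.0,"az": 1.46,"tx": 45.7,"ty": 40.0,"tz": -0.4,"jaw": 1.0}
    - {"ax": 0.0,"ay": 0.0,"az": 1.46,"tx": 45.7,"ty": 40.0,"tz": -0.4,"jaw": 1.0}
    - {"ax": 0.0,"ay": 0.0,"az": 1.46,"tx": 45.7,"ty": 40.0,"tz": -0.4,"jaw": 1.0}
    - {"ax": 0.0,"ay": 0.0,"az": 1.46,"tx": 45.7,"ty": 40.0,"tz": -0.4,"jaw": 1.0}
    - {"ax": 0.0,"ay": 0.0,"az": 1.46,"tx": 45.7,"ty": 40.0,"tz": -0.4,"jaw": 1.0}
    - {"ax": 0.0,"ay": 0.0,"az": 1.46,"tx": 45.7,"ty": 40.0,"tz": -0.4,"jaw": 1.0}
    - {"ax": 0.0,"ay": 0.0,"az": 1.46,"tx": 45.7,"ty": 40.0,"tz": -0.4,"jaw": 1.0}

```text
t: 2.9
position: [0.5167, 0.1244, 0.2561]
eef_rot: [-1.983, 2.435, -0.0]
wrist_force: [0.8, 1.0, -0.6]
opening: 0.0879
grip_force: 0.0
```

```bash
python3 w.py w1.png tray square_standoff star_knob_a round_knob
python3 -c "
from h import *
go(.475,-.25,.2,-1.776)"
```

```text
{'t': np.float64(2.9), 'position': array([0.5167, 0.1244, 0.2561]), 'eef_rot': array([-1.9831e+00,  2.4351e+00, -3.0000e-04]), 'joint_positions': array([ 6.0550e-01,  1.1840e-01, -2.9700e-01,  1.0000e-04, -1.1542e+00,
       -8.0950e-01])}
tray 0.45 715 mean px [206.  87.] xy@16mm [0.5578 0.0105 0.016 ]
   fit [array([ 0.547,  0.828, -3.258]), np.float64(1.0)]
square_standoff 0.62 1043 mean px [298.  74.] xy@16mm [0.4414 0.0191 0.016 ]
   fit [array([0.4439, 0.021 , 0.152 ]), np.float64(0.0392)]
star_knob_a 0.93 741 mean px [207.  87.] xy@16mm [0.5572 0.0106 0.016 ]
   fit [array([0.5579, 0.0104, 0.1221]), np.float64(0.2713)]
round_knob 0.95 1189 mean px [110.  87.] xy@16mm [ 0.6771 -0.0136  0.016 ]
   fit [array([ 0.68  , -0.0138,  0.1483]), np.float64(0.0729)]
t 3.15  tx 37.64 ty -3.66 tz 4.94 | ax 0.000 ay 0.000 az -0.000 | dist 38.1
```

View pics/w1.png

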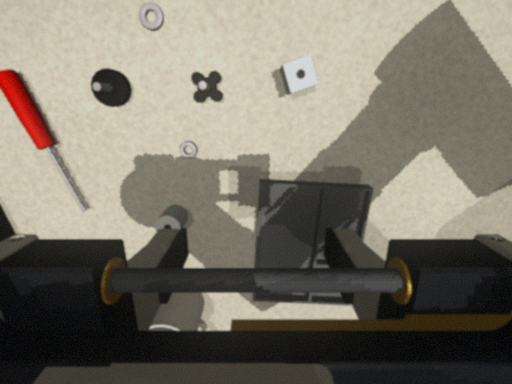

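The wrist picture shows the round knob at (110,87), a star knob at (207,87), the square standoff at (300,74) and the tray half hidden by the fingers. Next I go short of the plate and look at it.

Request:
apply_moves:
  commands:
    - {"ax": 0.0,"ay": 0.0,"az": 0.0,"tx": 29.0,"ty": -3.7,"tz": 5.0,"jaw": 1.0}
    - {"ax": 0.0,"ay": 0.0,"az": 0.0,"tx": 29.0,"ty": -3.7,"tz": 5.0,"jaw": 1.0}
    - {"ax": 0.0,"ay": 0.0,"az": 0.0,"tx": 29.0,"ty": -3.7,"tz": 5.0,"jaw": 1.0}
    - {"ax": 0.0,"ay": 0.0,"az": 0.0,"tx": 29.0,"ty": -3.7,"tz": 5.0,"jaw": 1.0}
    - {"ax": 0.0,"ay": 0.0,"az": 0.0,"tx": 29.0,"ty": -3.7,"tz": 5.0,"jaw": 1.0}
    - {"ax": 0.0,"ay": 0.0,"az": 0.0,"tx": 29.0,"ty": -3.7,"tz": 5.0,"jaw": 1.0}
    - {"ax": 0.0,"ay": 0.0,"az": 0.0,"tx": 29.0,"ty": -3.7,"tz": 5.0,"jaw": 1.0}
    - {"ax": 0.0,"ay": 0.0,"az": 0.0,"tx": 29.0,"ty": -3.7,"tz": 5.0,"jaw": 1.0}
    - {"ax": 0.0,"ay": 0.0,"az": 0.0,"tx": 29.0,"ty": -3.7,"tz": 5.0,"jaw": 1.0}

```text
t: 4.05
position: [0.4939, -0.1638, 0.2058]
eef_rot: [-1.986, 2.434, -0.001]
wrist_force: [0.6, 0.1, 0.1]
opening: 0.0877
grip_force: 0.0
```

```bash
python3 w.py w2.png locating_base jig_plate star_knob_a 
python3 -c "
from h import *
go(.475,-.25,.2,-1.776)"
```

```text
{'t': np.float64(4.05), 'position': array([ 0.4939, -0.1638,  0.2058]), 'eef_rot': array([-1.9855e+00,  2.4339e+00, -5.0000e-04]), 'joint_positions': array([ 5.7200e-02,  1.4050e-01, -3.9260e-01, -1.0000e-04, -1.0371e+00,
       -2.5930e-01])}
locating_base 0.78 5344 mean px [257.  86.] xy@16mm [ 0.4727 -0.263   0.016 ]
   fit [array([ 0.4756, -0.2491, -0.2094]), np.float64(0.0137)]
jig_plate 0.71 7348 mean px [257.  94.] xy@16mm [ 0.4742 -0.2549  0.016 ]
star_knob_a 0.9 510 mean px [236. 303.] xy@16mm [0.559  0.0131 0.016 ]
   fit [array([0.5636, 0.0228, 0.0861]), np.float64(0.6385)]
star_knob_a 0.77 893 mean px [115. 205.] xy@16mm [ 0.6754 -0.1627  0.016 ]
   fit [array([ 0.6797, -0.1601,  0.0757]), np.float64(0.2304)]
t 4.25  tx 8.82 ty 0.13 tz -0.02 | ax -0.001 ay 0.000 az 0.004 | dist 8.8
```

View pics/w2.png

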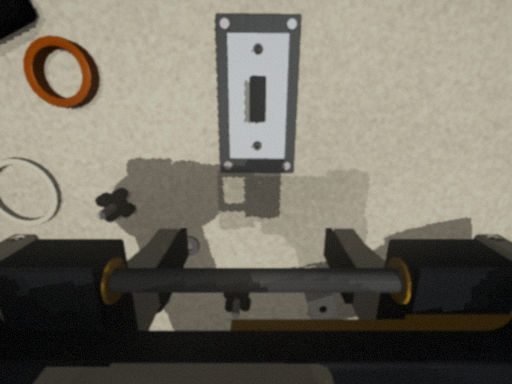

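The base with the plate is at (257,90): the grip block at (258,99), the dowels at (258,48) and (257,145). Star knob b is at (116,204).

```bash
cat > b.py <<'E'
from h import *
s=sense();p=read_camera('wrist');c=cam(p,s)
g=cv2.cvtColor(p['frame'],cv2.COLOR_RGB2GRAY)
m=np.zeros(g.shape,np.uint8);m[68:128,238:278]=(g[68:128,238:278]<70)
print(m.sum()); print(fit([(c,m)],box(.016,.044,.02,.05),(.4756,-.2491,-.209)))
d=[]
for (u,v) in((258,48),(257,145)):
    w=(g[v-8:v+9,u-8:u+9]<130); q=np.argwhere(w).mean(0)[::-1]+[u-8,v-8]; d.append(ray(c,q,.030)[0]); print(w.sum(),q,d[-1])
d=np.array(d);print(d.mean(0),np.arctan2(*(d[1]-d[0])[:2])*-1,np.linalg.norm(d[1]-d[0]))
E
python3 b.py
```

```text
608
(array([ 0.47565219, -0.24899407, -0.20906397]), np.float64(0.23125253344142682))
76 [257.63157895  48.72368421] [ 0.46530001 -0.2966357   0.03      ]
53 [256.67924528 145.35849057] [ 0.48562055 -0.2015678   0.03      ]
[ 0.47546028 -0.24910175  0.03      ] -0.21057878840357774 0.09721537396062617
```

```bash
python3 -c "
from h import *
go(.4755,-.249,.08,-1.781)"
```

```text
t 4.30  tx 8.69 ty 0.10 tz 11.98 | ax -0.001 ay 0.000 az 0.008 | dist 14.8
```

Request:
apply_moves:
  commands:
    - {"ax": 0.0,"ay": 0.0,"az": 0.008,"tx": 8.7,"ty": 0.1,"tz": 4.0,"jaw": 0.6}
    - {"ax": 0.0,"ay": 0.0,"az": 0.008,"tx": 8.7,"ty": 0.1,"tz": 8.0,"jaw": 0.6}
    - {"ax": 0.0,"ay": 0.0,"az": 0.008,"tx": 8.7,"ty": 0.1,"tz": 12.0,"jaw": 0.6}
    - {"ax": 0.0,"ay": 0.0,"az": 0.008,"tx": 8.7,"ty": 0.1,"tz": 12.0,"jaw": 0.6}
    - {"ax": 0.0,"ay": 0.0,"az": 0.008,"tx": 8.7,"ty": 0.1,"tz": 12.0,"jaw": 0.6}
    - {"ax": 0.0,"ay": 0.0,"az": 0.008,"tx": 8.7,"ty": 0.1,"tz": 12.0,"jaw": 0.6}

```text
t: 4.9
position: [0.4764, -0.2499, 0.0872]
eef_rot: [-1.975, 2.442, -0.003]
wrist_force: [1.1, 0.5, -0.2]
opening: 0.0529
grip_force: 0.0
```

```bash
python3 -c "
from h import *
print(sense()['wrist_force'])
go(.4755,-.249,.043,-1.781)"
```

```text
[ 1.11569271  0.46203445 -0.17468655]
t 4.90  tx -0.07 ty 0.11 tz 3.82 | ax -0.002 ay -0.000 az -0.000 | dist 3.8
```

Request:
apply_moves:
  commands:
    - {"ax": -0.002,"ay": 0.0,"az": 0.0,"tx": -0.05,"ty": 0.05,"tz": 2.0,"jaw": 0.6}
    - {"ax": -0.002,"ay": 0.0,"az": 0.0,"tx": -0.05,"ty": 0.05,"tz": 3.0,"jaw": 0.6}
    - {"ax": -0.002,"ay": 0.0,"az": 0.0,"tx": -0.05,"ty": 0.05,"tz": 3.7,"jaw": 0.6}
    - {"ax": -0.002,"ay": 0.0,"az": 0.0,"tx": -0.05,"ty": 0.05,"tz": 3.7,"jaw": 0.6}
    - {"ax": -0.002,"ay": 0.0,"az": 0.0,"tx": -0.05,"ty": 0.05,"tz": 3.7,"jaw": 0.6}

```text
t: 5.4
position: [0.4749, -0.2496, 0.0492]
eef_rot: [1.974, -2.443, -0.001]
wrist_force: [-0.4, -0.1, 0.3]
opening: 0.0528
grip_force: 0.0
```

```bash
python3 -c "
from h import *
print(sense()['wrist_force'])
go(.4755,-.249,.043,-1.781)"
```

```text
[-0.44832171 -0.05937483  0.29291919]
t 5.40  tx -0.07 ty -0.04 tz 0.02 | ax 0.001 ay -0.000 az -0.001 | dist 0.1
```

Positioned well. I close gently first and read the wrist force for any off-centre grip.

Request:
apply_moves:
  commands:
    - {"ax": 0.0,"ay": 0.0,"az": 0.0,"tx": 0.0,"ty": 0.0,"tz": 0.0,"jaw": 0.1}
    - {"ax": 0.0,"ay": 0.0,"az": 0.0,"tx": 0.0,"ty": 0.0,"tz": 0.0,"jaw": 0.1}
    - {"ax": 0.0,"ay": 0.0,"az": 0.0,"tx": 0.0,"ty": 0.0,"tz": 0.0,"jaw": 0.1}
    - {"ax": 0.0,"ay": 0.0,"az": 0.0,"tx": 0.0,"ty": 0.0,"tz": 0.0,"jaw": 0.1}
    - {"ax": 0.0,"ay": 0.0,"az": 0.0,"tx": 0.0,"ty": 0.0,"tz": 0.0,"jaw": 0.1}
    - {"ax": 0.0,"ay": 0.0,"az": 0.0,"tx": 0.0,"ty": 0.0,"tz": 0.0,"jaw": 0.1}
  force: 8

```text
t: 6.0
position: [0.4745, -0.2496, 0.0486]
eef_rot: [1.973, -2.443, -0.002]
wrist_force: [-0.2, 0.3, 0.7]
opening: 0.0161
grip_force: 8.0
```

```bash
cat > f.py <<'E'
from h import *
s=sense();r=R.from_rotvec(s['eef_rot']).inv()
print('tool F',r.apply(s['wrist_force']).round(2),'M',r.apply(s['torque']).round(3),'open',s['opening'],'grip',s['grip_force'],'pos',s['position'].round(4),'t',s['t'])
E
python3 f.py
```

```text
tool F [-0.28  0.27 -0.72] M [-0.023 -0.106 -0.008] open 0.016088606522143938 grip 7.998306155204773 pos [ 0.4745 -0.2496  0.0486] t 6.0
```

Request:
apply_moves:
  commands:
    - {"ax": 0.0,"ay": 0.0,"az": 0.0,"tx": 0.0,"ty": 0.0,"tz": 0.0,"jaw": 0.1}
    - {"ax": 0.0,"ay": 0.0,"az": 0.0,"tx": 0.0,"ty": 0.0,"tz": 0.0,"jaw": 0.1}
    - {"ax": 0.0,"ay": 0.0,"az": 0.0,"tx": 0.0,"ty": 0.0,"tz": -0.5,"jaw": 0.1}
    - {"ax": 0.0,"ay": 0.0,"az": 0.0,"tx": 0.0,"ty": 0.0,"tz": -1.0,"jaw": 0.1}
    - {"ax": 0.0,"ay": 0.0,"az": 0.0,"tx": 0.0,"ty": 0.0,"tz": -1.0,"jaw": 0.1}
  force: 35

```text
t: 6.5
position: [0.4747, -0.2496, 0.0592]
eef_rot: [1.973, -2.443, -0.002]
wrist_force: [0.1, 0.1, -1.6]
opening: 0.0159
grip_force: 35.0
```

```bash
python3 f.py
```

```text
tool F [-0.1  -0.08  1.59] M [ 0.101 -0.149  0.005] open 0.01588052789920096 grip 34.99732732772827 pos [ 0.4747 -0.2496  0.0592] t 6.5
```

Request:
apply_moves:
  commands:
    - {"ax": 0.0,"ay": 0.0,"az": 0.0,"tx": 0.0,"ty": 0.0,"tz": -2.0,"jaw": 0.1}
    - {"ax": 0.0,"ay": 0.0,"az": 0.0,"tx": 0.0,"ty": 0.0,"tz": -4.0,"jaw": 0.1}
    - {"ax": 0.0,"ay": 0.0,"az": 0.0,"tx": 0.0,"ty": 0.0,"tz": -6.0,"jaw": 0.1}
    - {"ax": 0.0,"ay": 0.0,"az": 0.0,"tx": 0.0,"ty": 0.0,"tz": -8.0,"jaw": 0.1}
    - {"ax": 0.0,"ay": 0.0,"az": 0.0,"tx": 0.0,"ty": 0.0,"tz": -8.0,"jaw": 0.1}

```text
t: 7.0
position: [0.4759, -0.2499, 0.1411]
eef_rot: [-1.973, 2.442, -0.003]
wrist_force: [0.3, -0.0, -1.9]
opening: 0.0156
grip_force: 35.0
```

```bash
python3 f.py; python3 -c "
from h import *
p=read_camera('scene');print('mug',ray(cam(p),[[418,250],[433,268],[450,262]],0).round(3)); save(p,'s2.png')
go(.4949,.2556,.13,-1.829)"
```

```text
tool F [-0.04 -0.29  1.88] M [ 0.196 -0.107 -0.025] open 0.015622731475290426 grip 34.99739706516266 pos [ 0.4759 -0.2499  0.1411] t 7.0
mug [[0.68  0.309 0.   ]
 [0.724 0.324 0.   ]
 [0.714 0.363 0.   ]]
t 7.05  tx -49.81 ty 8.70 tz 0.36 | ax -0.000 ay 0.000 az 0.046 | dist 50.6
```

View pics/s2.png

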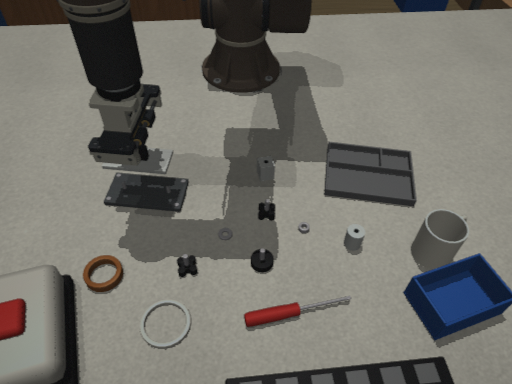

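The plate is up level off the dowels and the mug is well clear of the tray. Moving across.

Request:
apply_moves:
  commands:
    - {"ax": 0.0,"ay": 0.0,"az": 0.0,"tx": -2.0,"ty": 0.3,"tz": 0.3,"jaw": 0.1}
    - {"ax": 0.0,"ay": 0.0,"az": 0.0,"tx": -6.0,"ty": 1.0,"tz": 0.3,"jaw": 0.1}
    - {"ax": 0.0,"ay": 0.0,"az": 0.01,"tx": -11.0,"ty": 1.9,"tz": 0.3,"jaw": 0.1}
    - {"ax": 0.0,"ay": 0.0,"az": 0.01,"tx": -15.8,"ty": 2.8,"tz": 0.3,"jaw": 0.1}
    - {"ax": 0.0,"ay": 0.0,"az": 0.02,"tx": -20.6,"ty": 3.6,"tz": 0.3,"jaw": 0.1}
    - {"ax": 0.0,"ay": 0.0,"az": 0.03,"tx": -25.4,"ty": 4.4,"tz": 0.3,"jaw": 0.1}
    - {"ax": 0.0,"ay": 0.0,"az": 0.03,"tx": -30.2,"ty": 5.3,"tz": 0.3,"jaw": 0.1}
    - {"ax": 0.0,"ay": 0.0,"az": 0.04,"tx": -35.0,"ty": 6.1,"tz": 0.3,"jaw": 0.1}
    - {"ax": 0.0,"ay": 0.0,"az": 0.046,"tx": -40.0,"ty": 7.0,"tz": 0.3,"jaw": 0.1}
    - {"ax": 0.0,"ay": 0.0,"az": 0.046,"tx": -44.5,"ty": 7.8,"tz": 0.3,"jaw": 0.1}
    - {"ax": 0.0,"ay": 0.0,"az": 0.046,"tx": -48.0,"ty": 8.4,"tz": 0.3,"jaw": 0.1}
    - {"ax": 0.0,"ay": 0.0,"az": 0.046,"tx": -49.8,"ty": 8.7,"tz": 0.3,"jaw": 0.1}

```text
t: 8.25
position: [0.4937, 0.258, 0.1341]
eef_rot: [1.918, -2.485, -0.002]
wrist_force: [0.4, -0.7, -1.9]
opening: 0.016
grip_force: 35.0
```

```bash
python3 f.py; python3 -c "
from h import *
go(.4949,.2556,.06,-1.829)"
```

```text
tool F [ 0.61 -0.55  1.88] M [ 0.039 -0.094  0.019] open 0.01601126522825575 grip 34.997121691703796 pos [0.4937 0.258  0.1341] t 8.25
t 8.25  tx 0.19 ty -0.20 tz 6.81 | ax 0.003 ay -0.001 az 0.002 | dist 6.8
```

Request:
apply_moves:
  commands:
    - {"ax": 0.0,"ay": 0.0,"az": 0.0,"tx": 0.1,"ty": -0.15,"tz": 2.5,"jaw": 0.1}
    - {"ax": 0.0,"ay": 0.0,"az": 0.0,"tx": 0.1,"ty": -0.15,"tz": 5.0,"jaw": 0.1}
    - {"ax": 0.0,"ay": 0.0,"az": 0.0,"tx": 0.1,"ty": -0.15,"tz": 6.8,"jaw": 0.1}
    - {"ax": 0.0,"ay": 0.0,"az": 0.0,"tx": 0.1,"ty": -0.15,"tz": 6.8,"jaw": 0.1}
    - {"ax": 0.0,"ay": 0.0,"az": 0.0,"tx": 0.1,"ty": -0.15,"tz": 6.8,"jaw": 0.1}

```text
t: 8.75
position: [0.4952, 0.2535, 0.0672]
eef_rot: [1.915, -2.487, -0.002]
wrist_force: [0.3, 0.4, -1.8]
opening: 0.0159
grip_force: 35.0
```

```bash
python3 f.py; python3 -c "
from h import *
go(.4949,.2556,.035,-1.829)
p=read_camera('side');save(p,'s3.png')"
```

```text
tool F [-0.49 -0.21  1.81] M [ 0.124 -0.158 -0.005] open 0.015888311342988858 grip 34.99723792076111 pos [0.4952 0.2535 0.0672] t 8.75
t 8.75  tx -0.20 ty 0.07 tz 2.62 | ax 0.003 ay -0.002 az -0.000 | dist 2.6
```

View pics/s3.png

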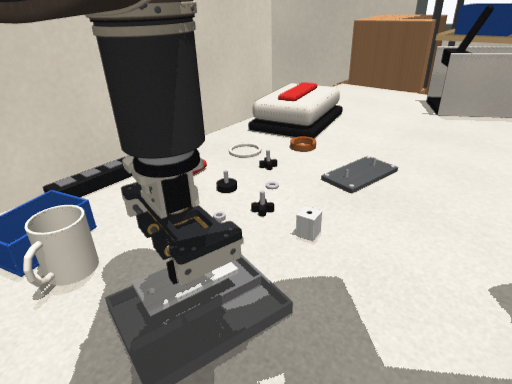

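The plate hovers level over the large bay at (205,285). Lowering slowly to contact.

Request:
apply_moves:
  commands:
    - {"ax": 0.0,"ay": 0.0,"az": 0.0,"tx": -0.1,"ty": 0.0,"tz": 1.2,"jaw": 0.1}
    - {"ax": 0.0,"ay": 0.0,"az": 0.0,"tx": -0.1,"ty": 0.0,"tz": 2.0,"jaw": 0.1}
    - {"ax": 0.0,"ay": 0.0,"az": 0.0,"tx": -0.1,"ty": 0.0,"tz": 2.3,"jaw": 0.1}
    - {"ax": 0.0,"ay": 0.0,"az": 0.0,"tx": -0.1,"ty": 0.0,"tz": 2.5,"jaw": 0.1}
    - {"ax": 0.0,"ay": 0.0,"az": 0.0,"tx": -0.1,"ty": 0.0,"tz": 2.6,"jaw": 0.1}
    - {"ax": 0.0,"ay": 0.0,"az": 0.0,"tx": -0.1,"ty": 0.0,"tz": 2.6,"jaw": 0.1}

```text
t: 9.4
position: [0.4957, 0.2552, 0.0417]
eef_rot: [1.917, -2.488, -0.002]
wrist_force: [-0.1, 0.6, -1.8]
opening: 0.0157
grip_force: 35.0
```

```bash
python3 f.py
```

```text
tool F [-0.59  0.27  1.84] M [ 0.049 -0.088  0.004] open 0.015668339105479687 grip 34.997498989105225 pos [0.4957 0.2552 0.0417] t 9.4
```

Request:
apply_moves:
  commands:
    - {"ax": 0.0,"ay": 0.0,"az": 0.0,"tx": 0.0,"ty": 0.0,"tz": 0.05,"jaw": 0.1}
    - {"ax": 0.0,"ay": 0.0,"az": 0.0,"tx": 0.0,"ty": 0.0,"tz": 0.1,"jaw": 0.1}
    - {"ax": 0.0,"ay": 0.0,"az": 0.0,"tx": 0.0,"ty": 0.0,"tz": 0.1,"jaw": 0.1}
    - {"ax": 0.0,"ay": 0.0,"az": 0.0,"tx": 0.0,"ty": 0.0,"tz": 0.1,"jaw": 0.1}

```text
t: 9.8
position: [0.4957, 0.2552, 0.0408]
eef_rot: [1.917, -2.488, -0.002]
wrist_force: [0.1, -0.8, -2.3]
opening: 0.0158
grip_force: 35.0
```

```bash
python3 f.py
```

```text
tool F [ 0.76 -0.31  2.34] M [ 0.038 -0.125 -0.001] open 0.015821914587108833 grip 34.997302293777466 pos [0.4957 0.2552 0.0408] t 9.8
```

Request:
apply_moves:
  commands:
    - {"ax": 0.0,"ay": 0.0,"az": 0.0,"tx": 0.0,"ty": 0.0,"tz": 0.05,"jaw": 0.1}
    - {"ax": 0.0,"ay": 0.0,"az": 0.0,"tx": 0.0,"ty": 0.0,"tz": 0.1,"jaw": 0.1}
    - {"ax": 0.0,"ay": 0.0,"az": 0.0,"tx": 0.0,"ty": 0.0,"tz": 0.1,"jaw": 0.1}
    - {"ax": 0.0,"ay": 0.0,"az": 0.0,"tx": 0.0,"ty": 0.0,"tz": 0.1,"jaw": 0.1}

```text
t: 10.2
position: [0.4956, 0.2552, 0.0405]
eef_rot: [1.917, -2.488, -0.002]
wrist_force: [-3.4, -0.9, 6.1]
opening: 0.0157
grip_force: 35.0
```

```bash
python3 f.py
```

```text
tool F [ 1.73  3.07 -6.09] M [-1.044  0.56   0.025] open 0.015678387600865498 grip 35.00211954116821 pos [0.4956 0.2552 0.0405] t 10.2
```

Contact made, so I open a little and rise.

Request:
apply_moves:
  commands:
    - {"ax": 0.0,"ay": 0.0,"az": 0.0,"tx": 0.0,"ty": 0.0,"tz": 0.0,"jaw": 0.32}
    - {"ax": 0.0,"ay": 0.0,"az": 0.0,"tx": 0.0,"ty": 0.0,"tz": 0.0,"jaw": 0.32}
    - {"ax": 0.0,"ay": 0.0,"az": 0.0,"tx": 0.0,"ty": 0.0,"tz": 0.0,"jaw": 0.32}
    - {"ax": 0.0,"ay": 0.0,"az": 0.0,"tx": 0.0,"ty": 0.0,"tz": -1.0,"jaw": 0.32}
    - {"ax": 0.0,"ay": 0.0,"az": 0.0,"tx": 0.0,"ty": 0.0,"tz": -4.0,"jaw": 0.32}
    - {"ax": 0.0,"ay": 0.0,"az": 0.0,"tx": 0.0,"ty": 0.0,"tz": -8.0,"jaw": 0.32}
    - {"ax": 0.0,"ay": 0.0,"az": 0.0,"tx": 0.0,"ty": 0.0,"tz": -8.0,"jaw": 0.32}

```text
t: 10.9
position: [0.4984, 0.2572, 0.1256]
eef_rot: [-1.914, 2.481, 0.002]
wrist_force: [1.4, 0.7, 0.5]
opening: 0.0281
grip_force: 0.0
```

```bash
python3 f.py; python3 -c "
from h import *
p=read_camera('side');m=masks_of('jig_plate',p);print([(d['score'],[q.round(3) for q in np.atleast_1d(fit([(cam(p),d['pixels'])],box(.064,.13,.004,.012),(.495,.256,-.258))[0])]) for d in m[:2]])
# view pose for star knob a
c,sn=np.cos(-1.829),np.sin(-1.829)
go(.5575-.09*c,.0105-.09*sn,.13,-1.829)"
```

```text
tool F [-1.01 -1.22 -0.45] M [ 0.085 -0.201  0.018] open 0.028067835593669217 grip 0.0 pos [0.4984 0.2572 0.1256] t 10.9
[(0.81, [np.float64(0.499), np.float64(0.254), np.float64(-0.262)])]
t 11.00  tx 13.14 ty -12.18 tz -1.50 | ax 0.000 ay 0.003 az 0.000 | dist 18.0
```

Request:
apply_moves:
  commands:
    - {"ax": 0.0,"ay": 0.0,"az": 0.0,"tx": 13.1,"ty": -12.2,"tz": -1.5,"jaw": 0.5}
    - {"ax": 0.0,"ay": 0.0,"az": 0.0,"tx": 13.1,"ty": -12.2,"tz": -1.5,"jaw": 0.5}
    - {"ax": 0.0,"ay": 0.0,"az": 0.0,"tx": 13.1,"ty": -12.2,"tz": -1.5,"jaw": 0.5}
    - {"ax": 0.0,"ay": 0.0,"az": 0.0,"tx": 13.1,"ty": -12.2,"tz": -1.5,"jaw": 0.5}
    - {"ax": 0.0,"ay": 0.0,"az": 0.0,"tx": 13.1,"ty": -12.2,"tz": -1.5,"jaw": 0.5}
    - {"ax": 0.0,"ay": 0.0,"az": 0.0,"tx": 13.1,"ty": -12.2,"tz": -1.5,"jaw": 0.5}

```text
t: 11.6
position: [0.5799, 0.0964, 0.1333]
eef_rot: [1.913, -2.488, -0.003]
wrist_force: [0.2, 0.7, -0.4]
opening: 0.0437
grip_force: 0.0
```

```bash
python3 w.py w4.png star_knob_a square_standoff round_knob
```

```text
{'t': np.float64(11.6), 'position': array([0.5799, 0.0964, 0.1333]), 'eef_rot': array([ 1.9126, -2.4882, -0.0034]), 'joint_positions': array([ 0.496 ,  0.3214, -0.335 , -0.002 , -0.918 , -0.7549])}
star_knob_a 0.81 1350 mean px [254.  96.] xy@16mm [0.5579 0.0098 0.016 ]
   fit [array([0.5585, 0.0111, 0.1051]), np.float64(0.3607)]
square_standoff 0.57 3255 mean px [397.  71.] xy@16mm [0.4367 0.0214 0.016 ]
   fit [array([0.4436, 0.0209, 0.1329]), np.float64(0.029)]
round_knob 0.72 2438 mean px [115. 106.] xy@16mm [ 0.6772 -0.0139  0.016 ]
   fit [array([ 0.6792, -0.0137, -0.0123]), np.float64(0.076)]
```

View pics/w4.png

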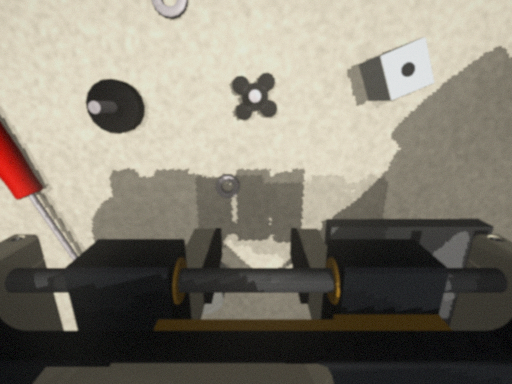

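The star knob is at (254,96) with its bright stud tip at (255,96). The standoff top is at (408,69) and the round knob at (115,106).

```bash
python3 -c "
from h import *
s=sense();p=read_camera('wrist');c=cam(p,s);g=cv2.cvtColor(p['frame'],cv2.COLOR_RGB2GRAY)[84:108,243:267]
w=g>140;q=np.argwhere(w).mean(0)[::-1]+[243,84];print(w.sum(),q,ray(c,q,.044))
X=ray(c,q,.044)[0]
go(X[0],X[1],.08,-1.829)"
```

```text
133 [254.46616541  92.96240602] [[0.55769567 0.00989484 0.044     ]]
t 11.85  tx 9.11 ty -0.11 tz 4.83 | ax 0.002 ay -0.000 az 0.002 | dist 10.3
```

Request:
apply_moves:
  commands:
    - {"ax": 0.0,"ay": 0.0,"az": 0.0,"tx": 4.5,"ty": -0.1,"tz": 2.0,"jaw": 0.45}
    - {"ax": 0.0,"ay": 0.0,"az": 0.0,"tx": 9.1,"ty": -0.1,"tz": 4.0,"jaw": 0.45}
    - {"ax": 0.0,"ay": 0.0,"az": 0.0,"tx": 9.1,"ty": -0.1,"tz": 4.8,"jaw": 0.45}
    - {"ax": 0.0,"ay": 0.0,"az": 0.0,"tx": 9.1,"ty": -0.1,"tz": 4.8,"jaw": 0.45}
    - {"ax": 0.0,"ay": 0.0,"az": 0.0,"tx": 9.1,"ty": -0.1,"tz": 4.8,"jaw": 0.45}

```text
t: 12.35
position: [0.5586, 0.01, 0.0869]
eef_rot: [1.918, -2.487, -0.002]
wrist_force: [-0.5, 0.6, 0.4]
opening: 0.0393
grip_force: 0.0
```

```bash
python3 -c "
from h import *
go(.5577,.0102,.038,-1.829)"
```

```text
t 12.35  tx 0.00 ty 0.09 tz 4.29 | ax 0.001 ay 0.000 az 0.001 | dist 4.3
```

Request:
apply_moves:
  commands:
    - {"ax": 0.0,"ay": 0.0,"az": 0.0,"tx": 0.0,"ty": 0.05,"tz": 2.0,"jaw": 0.45}
    - {"ax": 0.0,"ay": 0.0,"az": 0.0,"tx": 0.0,"ty": 0.05,"tz": 3.5,"jaw": 0.45}
    - {"ax": 0.0,"ay": 0.0,"az": 0.0,"tx": 0.0,"ty": 0.05,"tz": 4.2,"jaw": 0.45}
    - {"ax": 0.0,"ay": 0.0,"az": 0.0,"tx": 0.0,"ty": 0.05,"tz": 4.2,"jaw": 0.45}
    - {"ax": 0.0,"ay": 0.0,"az": 0.0,"tx": 0.0,"ty": 0.05,"tz": 4.2,"jaw": 0.0}
    - {"ax": 0.0,"ay": 0.0,"az": 0.0,"tx": 0.0,"ty": 0.05,"tz": 4.2,"jaw": 0.0}
    - {"ax": 0.0,"ay": 0.0,"az": 0.0,"tx": 0.0,"ty": 0.05,"tz": 4.2,"jaw": 0.0}
    - {"ax": 0.0,"ay": 0.0,"az": 0.0,"tx": 0.0,"ty": 0.05,"tz": 4.2,"jaw": 0.0}
    - {"ax": 0.0,"ay": 0.0,"az": 0.0,"tx": 0.0,"ty": 0.05,"tz": 4.2,"jaw": 0.0}
    - {"ax": 0.0,"ay": 0.0,"az": 0.0,"tx": 0.0,"ty": 0.05,"tz": 4.2,"jaw": 0.0}
  force: 12

```text
t: 13.35
position: [0.5576, 0.0093, 0.0448]
eef_rot: [1.917, -2.488, -0.002]
wrist_force: [-0.6, -0.1, 3.0]
opening: 0.0092
grip_force: 12.0
```

```bash
python3 f.py; python3 -c "
from h import *
print((np.array([.463,.264])+np.array([[-.045,-.065],[-.045,-.005],[-.045,.063]])@np.array([[np.cos(.258),-np.sin(.258)],[np.sin(.258),np.cos(.258)]])).round(4))"
```

```text
tool F [ 0.23  0.52 -3.01] M [-0.272 -0.189  0.01 ] open 0.009156955693758786 grip 12.000900506973267 pos [0.5576 0.0093 0.0448] t 13.35
[[0.4029 0.2126]
 [0.4182 0.2706]
 [0.4356 0.3364]]
```

Request:
apply_moves:
  commands:
    - {"ax": 0.0,"ay": 0.0,"az": 0.0,"tx": 0.0,"ty": 0.0,"tz": -1.0,"jaw": 0.0}
    - {"ax": 0.0,"ay": 0.0,"az": 0.0,"tx": 0.0,"ty": 0.0,"tz": -4.0,"jaw": 0.0}
    - {"ax": 0.0,"ay": 0.0,"az": 0.0,"tx": 0.0,"ty": 0.0,"tz": -7.0,"jaw": 0.0}
    - {"ax": 0.0,"ay": 0.0,"az": 0.0,"tx": 0.0,"ty": 0.0,"tz": -8.0,"jaw": 0.0}
    - {"ax": 0.0,"ay": 0.0,"az": 0.0,"tx": 0.0,"ty": 0.0,"tz": -8.0,"jaw": 0.0}
  force: 25

```text
t: 13.85
position: [0.5585, 0.0095, 0.1265]
eef_rot: [-1.916, 2.487, 0.0]
wrist_force: [-0.2, -0.6, -0.7]
opening: 0.0095
grip_force: 25.0
```

```bash
python3 f.py; python3 -c "
from h import *
go(.4182,.2706,.12,-1.829)"
```

```text
tool F [0.59 0.03 0.74] M [ 0.038 -0.141  0.026] open 0.009475020189918366 grip 24.999922513961792 pos [0.5585 0.0095 0.1265] t 13.85
t 13.85  tx -21.66 ty 20.23 tz 0.07 | ax -0.001 ay 0.002 az 0.000 | dist 29.6
```

Request:
apply_moves:
  commands:
    - {"ax": 0.0,"ay": 0.0,"az": 0.0,"tx": -3.0,"ty": 2.8,"tz": 0.0,"jaw": 0.0}
    - {"ax": 0.0,"ay": 0.0,"az": 0.0,"tx": -6.5,"ty": 6.1,"tz": 0.0,"jaw": 0.0}
    - {"ax": 0.0,"ay": 0.0,"az": 0.0,"tx": -10.0,"ty": 9.4,"tz": 0.0,"jaw": 0.0}
    - {"ax": 0.0,"ay": 0.0,"az": 0.0,"tx": -13.5,"ty": 12.6,"tz": 0.0,"jaw": 0.0}
    - {"ax": 0.0,"ay": 0.0,"az": 0.0,"tx": -17.0,"ty": 15.9,"tz": 0.0,"jaw": 0.0}
    - {"ax": 0.0,"ay": 0.0,"az": 0.0,"tx": -20.0,"ty": 18.7,"tz": 0.0,"jaw": 0.0}
    - {"ax": 0.0,"ay": 0.0,"az": 0.0,"tx": -21.7,"ty": 20.2,"tz": 0.0,"jaw": 0.0}
    - {"ax": 0.0,"ay": 0.0,"az": 0.0,"tx": -21.7,"ty": 20.2,"tz": 0.0,"jaw": 0.0}
    - {"ax": 0.0,"ay": 0.0,"az": 0.0,"tx": -21.7,"ty": 20.2,"tz": 4.0,"jaw": 0.0}
    - {"ax": 0.0,"ay": 0.0,"az": 0.0,"tx": -21.7,"ty": 20.2,"tz": 4.0,"jaw": 0.0}
    - {"ax": 0.0,"ay": 0.0,"az": 0.0,"tx": -21.7,"ty": 20.2,"tz": 4.0,"jaw": 0.0}

```text
t: 14.95
position: [0.4171, 0.2692, 0.0841]
eef_rot: [1.914, -2.485, -0.0]
wrist_force: [0.5, -0.1, -1.2]
opening: 0.009
grip_force: 25.0
```

```bash
python3 f.py; python3 -c "
from h import *
go(.4182,.2706,.0435,-1.829)
p=read_camera('side');save(p,'s5.png')"
```

```text
tool F [-0.03 -0.56  1.16] M [ 0.15  -0.117  0.021] open 0.009034916945981311 grip 24.999988675117493 pos [0.4171 0.2692 0.0841] t 14.95
t 14.95  tx -0.18 ty -0.08 tz 3.46 | ax 0.003 ay -0.004 az -0.000 | dist 3.5
```

View pics/s5.png

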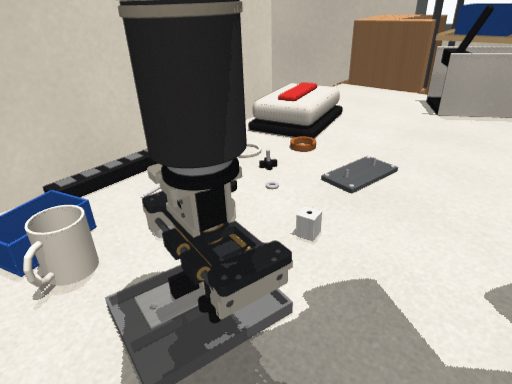

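The knob hangs over the middle bay at (210,303). Lowering it, nudged slightly away from the divider.

Request:
apply_moves:
  commands:
    - {"ax": 0.0,"ay": 0.0,"az": 0.0,"tx": 0.2,"ty": 0.0,"tz": 1.5,"jaw": 0.0}
    - {"ax": 0.0,"ay": 0.0,"az": 0.0,"tx": 0.2,"ty": 0.0,"tz": 2.7,"jaw": 0.0}
    - {"ax": 0.0,"ay": 0.0,"az": 0.0,"tx": 0.2,"ty": 0.0,"tz": 3.2,"jaw": 0.0}
    - {"ax": 0.0,"ay": 0.0,"az": 0.0,"tx": 0.2,"ty": 0.0,"tz": 3.4,"jaw": 0.0}
    - {"ax": 0.0,"ay": 0.0,"az": 0.0,"tx": 0.2,"ty": 0.0,"tz": 3.45,"jaw": 0.0}
    - {"ax": 0.0,"ay": 0.0,"az": 0.0,"tx": 0.2,"ty": 0.0,"tz": 3.45,"jaw": 0.0}

```text
t: 15.6
position: [0.4173, 0.269, 0.051]
eef_rot: [1.917, -2.488, -0.003]
wrist_force: [-0.3, -0.3, -0.1]
opening: 0.0091
grip_force: 25.0
```

```bash
python3 f.py
```

```text
tool F [0.4  0.21 0.09] M [ 0.03  -0.117 -0.042] open 0.009063746081470966 grip 24.999942183494568 pos [0.4173 0.269  0.051 ] t 15.6
```

Request:
apply_moves:
  commands:
    - {"ax": 0.0,"ay": 0.0,"az": 0.0,"tx": 0.0,"ty": 0.0,"tz": 0.1,"jaw": 0.0}
    - {"ax": 0.0,"ay": 0.0,"az": 0.0,"tx": 0.0,"ty": 0.0,"tz": 0.15,"jaw": 0.0}
    - {"ax": 0.0,"ay": 0.0,"az": 0.0,"tx": 0.0,"ty": 0.0,"tz": 0.2,"jaw": 0.0}
    - {"ax": 0.0,"ay": 0.0,"az": 0.0,"tx": 0.0,"ty": 0.0,"tz": 0.2,"jaw": 0.0}

```text
t: 16.0
position: [0.417, 0.2688, 0.0488]
eef_rot: [1.917, -2.488, -0.002]
wrist_force: [-2.0, -1.6, 5.0]
opening: 0.0091
grip_force: 25.0
```

```bash
python3 f.py
```

```text
tool F [ 2.08  1.5  -5.02] M [-0.526  0.277  0.024] open 0.009112963680292513 grip 25.00052511692047 pos [0.417  0.2688 0.0488] t 16.0
```

Request:
apply_moves:
  commands:
    - {"ax": 0.0,"ay": 0.0,"az": 0.0,"tx": 0.0,"ty": 0.0,"tz": 0.0,"jaw": 0.35}
    - {"ax": 0.0,"ay": 0.0,"az": 0.0,"tx": 0.0,"ty": 0.0,"tz": 0.0,"jaw": 0.35}
    - {"ax": 0.0,"ay": 0.0,"az": 0.0,"tx": 0.0,"ty": 0.0,"tz": 0.0,"jaw": 0.35}
    - {"ax": 0.0,"ay": 0.0,"az": 0.0,"tx": 0.0,"ty": 0.0,"tz": -2.0,"jaw": 0.35}
    - {"ax": 0.0,"ay": 0.0,"az": 0.0,"tx": 0.0,"ty": 0.0,"tz": -6.0,"jaw": 0.35}
    - {"ax": 0.0,"ay": 0.0,"az": 0.0,"tx": 0.0,"ty": 0.0,"tz": -9.0,"jaw": 0.35}
    - {"ax": 0.0,"ay": 0.0,"az": 0.0,"tx": 0.0,"ty": 0.0,"tz": -9.0,"jaw": 0.35}

```text
t: 16.7
position: [0.4189, 0.2705, 0.1424]
eef_rot: [-1.915, 2.483, 0.004]
wrist_force: [-0.6, 0.6, -0.1]
opening: 0.0309
grip_force: 0.0
```

```bash
python3 f.py; python3 -c "
from h import *
c,sn=np.cos(-1.829),np.sin(-1.829)
go(.678-.09*c,-.162-.09*sn,.13,-1.829)"
```

```text
tool F [-0.45  0.76  0.07] M [ 0.102 -0.139 -0.03 ] open 0.030896697025531872 grip 0.0 pos [0.4189 0.2705 0.1424] t 16.7
t 16.70  tx 26.24 ty -36.07 tz 0.52 | ax -0.001 ay 0.006 az 0.001 | dist 44.6
```

Request:
apply_moves:
  commands:
    - {"ax": 0.0,"ay": 0.004,"az": 0.0,"tx": 26.2,"ty": -36.1,"tz": 0.5,"jaw": 0.45}
    - {"ax": 0.0,"ay": 0.004,"az": 0.0,"tx": 26.2,"ty": -36.1,"tz": 0.5,"jaw": 0.45}
    - {"ax": 0.0,"ay": 0.004,"az": 0.0,"tx": 26.2,"ty": -36.1,"tz": 0.5,"jaw": 0.45}
    - {"ax": 0.0,"ay": 0.004,"az": 0.0,"tx": 26.2,"ty": -36.1,"tz": 0.5,"jaw": 0.45}
    - {"ax": 0.0,"ay": 0.004,"az": 0.0,"tx": 26.2,"ty": -36.1,"tz": 0.5,"jaw": 0.45}
    - {"ax": 0.0,"ay": 0.004,"az": 0.0,"tx": 26.2,"ty": -36.1,"tz": 0.5,"jaw": 0.45}
    - {"ax": 0.0,"ay": 0.004,"az": 0.0,"tx": 26.2,"ty": -36.1,"tz": 0.5,"jaw": 0.45}
    - {"ax": 0.0,"ay": 0.004,"az": 0.0,"tx": 26.2,"ty": -36.1,"tz": 0.5,"jaw": 0.45}
    - {"ax": 0.0,"ay": 0.004,"az": 0.0,"tx": 26.2,"ty": -36.1,"tz": 0.5,"jaw": 0.45}
    - {"ax": 0.0,"ay": 0.004,"az": 0.0,"tx": 26.2,"ty": -36.1,"tz": 0.5,"jaw": 0.45}
    - {"ax": 0.0,"ay": 0.004,"az": 0.0,"tx": 26.2,"ty": -36.1,"tz": 0.5,"jaw": 0.45}

```text
t: 17.8
position: [0.699, -0.0782, 0.1308]
eef_rot: [1.91, -2.486, -0.001]
wrist_force: [0.0, 0.3, -0.9]
opening: 0.0392
grip_force: 0.0
```

```bash
python3 w.py w6.png star_knob_a round_knob; python3 - <<'E'
from h import *
p=read_camera('side');c=cam(p)
for d in masks_of('star_knob_a',p)[:3]: print('side',d['score'],d['pixels'].sum(),ray(c,np.argwhere(d['pixels']).mean(0)[::-1],.02))
E
```

```text
{'t': np.float64(17.8), 'position': array([ 0.699 , -0.0782,  0.1308]), 'eef_rot': array([ 1.9102e+00, -2.4861e+00, -7.0000e-04]), 'joint_positions': array([ 0.1662,  0.4933, -0.0644,  0.0031, -1.0188, -0.4283])}
star_knob_a 0.78 1379 mean px [253. 101.] xy@16mm [ 0.6787 -0.1615  0.016 ]
   fit [array([ 0.6787, -0.16  ,  0.0143]), np.float64(0.3346)]
round_knob 0.9 799 mean px [279. 244.] xy@16mm [ 0.6889 -0.023   0.016 ]
   fit [array([ 0.6815, -0.0155,  0.0494]), np.float64(0.6239)]
side 0.77 888 [[0.41201743 0.27183568 0.02      ]]
side 0.52 206 [[ 0.66521049 -0.14633297  0.02      ]]
```

View pics/w6.png

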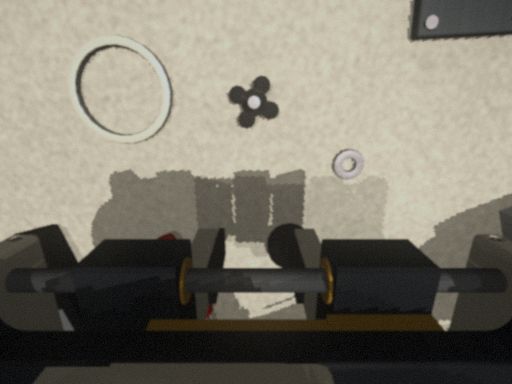

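Star knob b is at (253,101) with its stud tip at (254,102). The first knob stands in the tray.

```bash
python3 -c "
from h import *
s=sense();p=read_camera('wrist');X=ray(cam(p,s),[254,101.5],.044)[0];print(X)
go(.6785,-.161,.08,-1.829)"
```

```text
[ 0.67883177 -0.15839815  0.044     ]
t 18.10  tx 8.76 ty -0.18 tz 4.74 | ax 0.002 ay -0.004 az 0.002 | dist 10.0
```

Request:
apply_moves:
  commands:
    - {"ax": 0.0,"ay": -0.003,"az": 0.0,"tx": 8.7,"ty": -0.1,"tz": 0.0,"jaw": 0.45}
    - {"ax": 0.0,"ay": -0.003,"az": 0.0,"tx": 8.7,"ty": -0.1,"tz": 1.0,"jaw": 0.45}
    - {"ax": 0.0,"ay": -0.003,"az": 0.0,"tx": 8.7,"ty": -0.1,"tz": 4.7,"jaw": 0.45}
    - {"ax": 0.0,"ay": -0.003,"az": 0.0,"tx": 8.7,"ty": -0.1,"tz": 4.7,"jaw": 0.45}
    - {"ax": 0.0,"ay": -0.003,"az": 0.0,"tx": 8.7,"ty": -0.1,"tz": 4.7,"jaw": 0.45}
    - {"ax": 0.0,"ay": -0.003,"az": 0.0,"tx": 8.7,"ty": -0.1,"tz": 4.7,"jaw": 0.45}

```text
t: 18.7
position: [0.6792, -0.1604, 0.0878]
eef_rot: [1.919, -2.487, 0.001]
wrist_force: [-1.2, -0.8, 0.1]
opening: 0.0394
grip_force: 0.0
```

```bash
python3 -c "
from h import *
go(.6786,-.160,.038,-1.829)"
```

```text
t 18.70  tx -0.03 ty 0.07 tz 4.38 | ax -0.000 ay -0.001 az 0.002 | dist 4.4
```

Request:
apply_moves:
  commands:
    - {"ax": 0.0,"ay": 0.0,"az": 0.0,"tx": 0.0,"ty": 0.05,"tz": 2.0,"jaw": 0.45}
    - {"ax": 0.0,"ay": 0.0,"az": 0.0,"tx": 0.0,"ty": 0.05,"tz": 3.5,"jaw": 0.45}
    - {"ax": 0.0,"ay": 0.0,"az": 0.0,"tx": 0.0,"ty": 0.05,"tz": 4.2,"jaw": 0.45}
    - {"ax": 0.0,"ay": 0.0,"az": 0.0,"tx": 0.0,"ty": 0.05,"tz": 4.2,"jaw": 0.45}
    - {"ax": 0.0,"ay": 0.0,"az": 0.0,"tx": 0.0,"ty": 0.05,"tz": 4.2,"jaw": 0.0}
    - {"ax": 0.0,"ay": 0.0,"az": 0.0,"tx": 0.0,"ty": 0.05,"tz": 4.2,"jaw": 0.0}
    - {"ax": 0.0,"ay": 0.0,"az": 0.0,"tx": 0.0,"ty": 0.05,"tz": 4.2,"jaw": 0.0}
    - {"ax": 0.0,"ay": 0.0,"az": 0.0,"tx": 0.0,"ty": 0.05,"tz": 4.2,"jaw": 0.0}
    - {"ax": 0.0,"ay": 0.0,"az": 0.0,"tx": 0.0,"ty": 0.05,"tz": 4.2,"jaw": 0.0}
    - {"ax": 0.0,"ay": 0.0,"az": 0.0,"tx": 0.0,"ty": 0.05,"tz": 4.2,"jaw": 0.0}
  force: 12

```text
t: 19.7
position: [0.6776, -0.1613, 0.0444]
eef_rot: [1.916, -2.487, -0.001]
wrist_force: [0.6, -0.0, 1.7]
opening: 0.0095
grip_force: 12.0
```

```bash
python3 f.py
```

```text
tool F [-0.12 -0.59 -1.7 ] M [-0.128 -0.139 -0.029] open 0.009509443872997785 grip 12.000976502895355 pos [ 0.6776 -0.1613  0.0444] t 19.7
```

Request:
apply_moves:
  commands:
    - {"ax": 0.0,"ay": 0.0,"az": 0.0,"tx": 0.0,"ty": 0.0,"tz": -1.0,"jaw": 0.0}
    - {"ax": 0.0,"ay": 0.0,"az": 0.0,"tx": 0.0,"ty": 0.0,"tz": -4.0,"jaw": 0.0}
    - {"ax": 0.0,"ay": 0.0,"az": 0.0,"tx": 0.0,"ty": 0.0,"tz": -7.5,"jaw": 0.0}
    - {"ax": 0.0,"ay": 0.0,"az": 0.0,"tx": 0.0,"ty": 0.0,"tz": -9.0,"jaw": 0.0}
    - {"ax": 0.0,"ay": 0.0,"az": 0.0,"tx": 0.0,"ty": 0.0,"tz": -9.0,"jaw": 0.0}
  force: 25

```text
t: 20.2
position: [0.6792, -0.1613, 0.1378]
eef_rot: [-1.916, 2.487, -0.004]
wrist_force: [0.9, -0.2, -0.7]
opening: 0.0093
grip_force: 25.0
```

```bash
python3 f.py; python3 -c "
from h import *
go(.4027,.2117,.13,-1.829)"
```

```text
tool F [ 0.01 -0.9   0.71] M [ 0.043 -0.11   0.021] open 0.009335090778126057 grip 24.999840259552002 pos [ 0.6792 -0.1613  0.1378] t 20.2
t 20.20  tx -29.02 ty 36.25 tz 0.05 | ax -0.003 ay 0.000 az 0.000 | dist 46.4
```

Request:
apply_moves:
  commands:
    - {"ax": 0.0,"ay": 0.0,"az": 0.0,"tx": -1.6,"ty": 2.0,"tz": 0.0,"jaw": 0.0}
    - {"ax": 0.0,"ay": 0.0,"az": 0.0,"tx": -4.4,"ty": 5.5,"tz": 0.0,"jaw": 0.0}
    - {"ax": 0.0,"ay": 0.0,"az": 0.0,"tx": -7.2,"ty": 9.0,"tz": 0.0,"jaw": 0.0}
    - {"ax": 0.0,"ay": 0.0,"az": 0.0,"tx": -10.2,"ty": 12.7,"tz": 0.0,"jaw": 0.0}
    - {"ax": 0.0,"ay": 0.0,"az": 0.0,"tx": -13.2,"ty": 16.5,"tz": 0.0,"jaw": 0.0}
    - {"ax": 0.0,"ay": 0.0,"az": 0.0,"tx": -16.2,"ty": 20.2,"tz": 0.0,"jaw": 0.0}
    - {"ax": 0.0,"ay": 0.0,"az": 0.0,"tx": -19.2,"ty": 24.0,"tz": 0.0,"jaw": 0.0}
    - {"ax": 0.0,"ay": 0.0,"az": 0.0,"tx": -22.2,"ty": 27.7,"tz": 0.0,"jaw": 0.0}
    - {"ax": 0.0,"ay": 0.0,"az": 0.0,"tx": -25.2,"ty": 31.5,"tz": 0.0,"jaw": 0.0}
    - {"ax": 0.0,"ay": 0.0,"az": 0.0,"tx": -27.6,"ty": 34.5,"tz": 0.0,"jaw": 0.0}
    - {"ax": 0.0,"ay": 0.0,"az": 0.0,"tx": -29.0,"ty": 36.2,"tz": 0.0,"jaw": 0.0}
    - {"ax": 0.0,"ay": 0.0,"az": 0.0,"tx": -29.0,"ty": 36.2,"tz": 0.0,"jaw": 0.0}

```text
t: 21.4
position: [0.3999, 0.2131, 0.1341]
eef_rot: [1.92, -2.484, -0.002]
wrist_force: [0.3, -0.6, 0.2]
opening: 0.0092
grip_force: 25.0
```

```bash
python3 f.py; python3 -c "
from h import *
go(.4027,.2117,.075,-1.829)"
```

```text
tool F [ 0.56 -0.41 -0.16] M [ 0.085 -0.075  0.008] open 0.00924630410764723 grip 25.00038117170334 pos [0.3999 0.2131 0.1341] t 21.4
t 21.40  tx 0.06 ty -0.32 tz 5.31 | ax 0.002 ay -0.001 az 0.003 | dist 5.3
```

Request:
apply_moves:
  commands:
    - {"ax": 0.0,"ay": 0.0,"az": 0.0,"tx": 0.0,"ty": -0.2,"tz": 2.5,"jaw": 0.0}
    - {"ax": 0.0,"ay": 0.0,"az": 0.0,"tx": 0.0,"ty": -0.2,"tz": 5.3,"jaw": 0.0}
    - {"ax": 0.0,"ay": 0.0,"az": 0.0,"tx": 0.0,"ty": -0.2,"tz": 5.3,"jaw": 0.0}
    - {"ax": 0.0,"ay": 0.0,"az": 0.0,"tx": 0.0,"ty": -0.2,"tz": 5.3,"jaw": 0.0}
    - {"ax": 0.0,"ay": 0.0,"az": 0.0,"tx": 0.0,"ty": -0.2,"tz": 5.3,"jaw": 0.0}

```text
t: 21.9
position: [0.404, 0.2112, 0.0823]
eef_rot: [1.916, -2.488, -0.001]
wrist_force: [0.4, 0.5, 0.1]
opening: 0.0092
grip_force: 25.0
```

```bash
python3 f.py; python3 -c "
from h import *
go(.4027,.2117,.0424,-1.829)"
```

```text
tool F [-0.62 -0.24 -0.07] M [ 0.072 -0.135 -0.009] open 0.009230063302388037 grip 24.999909102916718 pos [0.404  0.2112 0.0823] t 21.9
t 21.90  tx -0.01 ty 0.13 tz 3.39 | ax 0.001 ay -0.000 az 0.000 | dist 3.4
```

Request:
apply_moves:
  commands:
    - {"ax": 0.0,"ay": 0.0,"az": 0.0,"tx": 0.0,"ty": 0.05,"tz": 1.5,"jaw": 0.0}
    - {"ax": 0.0,"ay": 0.0,"az": 0.0,"tx": 0.0,"ty": 0.05,"tz": 2.7,"jaw": 0.0}
    - {"ax": 0.0,"ay": 0.0,"az": 0.0,"tx": 0.0,"ty": 0.05,"tz": 3.1,"jaw": 0.0}
    - {"ax": 0.0,"ay": 0.0,"az": 0.0,"tx": 0.0,"ty": 0.05,"tz": 3.25,"jaw": 0.0}
    - {"ax": 0.0,"ay": 0.0,"az": 0.0,"tx": 0.0,"ty": 0.05,"tz": 3.3,"jaw": 0.0}
    - {"ax": 0.0,"ay": 0.0,"az": 0.0,"tx": 0.0,"ty": 0.05,"tz": 3.3,"jaw": 0.0}

```text
t: 22.5
position: [0.4031, 0.2115, 0.049]
eef_rot: [1.917, -2.488, -0.002]
wrist_force: [-0.1, -0.8, -0.1]
opening: 0.0092
grip_force: 25.0
```

```bash
python3 f.py
```

```text
tool F [ 0.76 -0.12  0.09] M [-0.006 -0.134  0.048] open 0.009196459854177982 grip 24.999744594097137 pos [0.4031 0.2115 0.049 ] t 22.5
```

Request:
apply_moves:
  commands:
    - {"ax": 0.0,"ay": 0.0,"az": 0.0,"tx": 0.0,"ty": 0.0,"tz": 0.05,"jaw": 0.0}
    - {"ax": 0.0,"ay": 0.0,"az": 0.0,"tx": 0.0,"ty": 0.0,"tz": 0.1,"jaw": 0.0}
    - {"ax": 0.0,"ay": 0.0,"az": 0.0,"tx": 0.0,"ty": 0.0,"tz": 0.1,"jaw": 0.0}

```text
t: 22.8
position: [0.4031, 0.2115, 0.0483]
eef_rot: [1.917, -2.487, -0.001]
wrist_force: [-3.6, -0.1, 9.7]
opening: 0.0091
grip_force: 25.0
```

```bash
python3 f.py
```

```text
tool F [ 0.98  3.44 -9.7 ] M [-1.015  0.418  0.027] open 0.009119414944839796 grip 25.001962780952454 pos [0.4031 0.2115 0.0483] t 22.8
```

Request:
apply_moves:
  commands:
    - {"ax": 0.0,"ay": 0.0,"az": 0.0,"tx": 0.0,"ty": 0.0,"tz": -0.05,"jaw": 0.35}
    - {"ax": 0.0,"ay": 0.0,"az": 0.0,"tx": 0.0,"ty": 0.0,"tz": -0.05,"jaw": 0.35}
    - {"ax": 0.0,"ay": 0.0,"az": 0.0,"tx": 0.0,"ty": 0.0,"tz": -0.05,"jaw": 0.35}
    - {"ax": 0.0,"ay": 0.0,"az": 0.0,"tx": 0.0,"ty": 0.0,"tz": -2.0,"jaw": 0.35}
    - {"ax": 0.0,"ay": 0.0,"az": 0.0,"tx": 0.0,"ty": 0.0,"tz": -6.0,"jaw": 0.35}
    - {"ax": 0.0,"ay": 0.0,"az": 0.0,"tx": 0.0,"ty": 0.0,"tz": -9.0,"jaw": 0.35}
    - {"ax": 0.0,"ay": 0.0,"az": 0.0,"tx": 0.0,"ty": 0.0,"tz": -9.0,"jaw": 0.35}

```text
t: 23.5
position: [0.4048, 0.213, 0.1413]
eef_rot: [-1.915, 2.484, 0.003]
wrist_force: [0.5, 1.1, -0.6]
opening: 0.0306
grip_force: 0.0
```

```bash
python3 f.py; python3 -c "
from h import *
go(.4316,.11,.13,-1.436)"
```

```text
tool F [-1.18 -0.24  0.59] M [ 0.058 -0.162  0.044] open 0.030647977316314818 grip 0.0 pos [0.4048 0.213  0.1413] t 23.5
t 23.50  tx 9.28 ty -5.21 tz 0.49 | ax -0.003 ay 0.005 az -0.392 | dist 10.7
```

Request:
apply_moves:
  commands:
    - {"ax": 0.0,"ay": 0.004,"az": -0.39,"tx": 9.3,"ty": -5.2,"tz": 0.5,"jaw": 0.75}
    - {"ax": 0.0,"ay": 0.004,"az": -0.39,"tx": 9.3,"ty": -5.2,"tz": 0.5,"jaw": 0.75}
    - {"ax": 0.0,"ay": 0.004,"az": -0.39,"tx": 9.3,"ty": -5.2,"tz": 0.5,"jaw": 0.75}
    - {"ax": 0.0,"ay": 0.004,"az": -0.39,"tx": 9.3,"ty": -5.2,"tz": 0.5,"jaw": 0.75}
    - {"ax": 0.0,"ay": 0.004,"az": -0.39,"tx": 9.3,"ty": -5.2,"tz": 0.5,"jaw": 0.75}
    - {"ax": 0.0,"ay": 0.004,"az": -0.39,"tx": 9.3,"ty": -5.2,"tz": 0.5,"jaw": 0.75}

```text
t: 24.1
position: [0.4296, 0.1085, 0.1323]
eef_rot: [2.358, -2.069, 0.002]
wrist_force: [0.4, 0.0, -0.7]
opening: 0.0653
grip_force: 0.0
```

```bash
python3 w.py w7.png square_standoff; python3 -c "
from h import *
go(.4437,.021,.08,-1.436)"
```

```text
{'t': np.float64(24.1), 'position': array([0.4296, 0.1085, 0.1323]), 'eef_rot': array([ 2.3577e+00, -2.0686e+00,  1.7000e-03]), 'joint_positions': array([ 0.6967,  0.0968, -0.6433,  0.0025, -0.8355, -0.5679])}
square_standoff 0.77 2033 mean px [253.  97.] xy@16mm [0.444  0.0204 0.016 ]
   fit [array([0.4436, 0.0217, 0.1322]), np.float64(0.0292)]
square_standoff 0.27 983 mean px [196. 307.] xy@16mm [0.4777 0.2446 0.016 ]
t 24.20  tx 8.86 ty -0.27 tz 4.67 | ax 0.003 ay -0.004 az -0.003 | dist 10.0
```

View pics/w7.png

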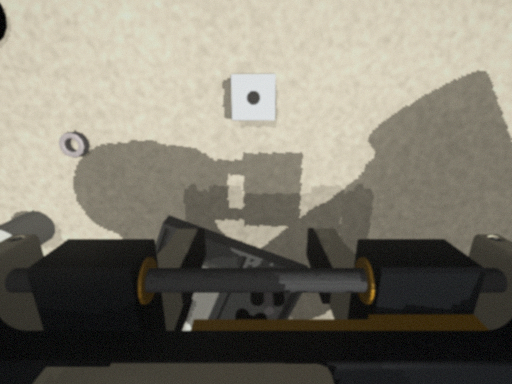

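The standoff top is at (253,97), square to the tool. Both knobs stand in the middle bay behind, near (270,300).

Request:
apply_moves:
  commands:
    - {"ax": 0.0,"ay": -0.004,"az": 0.0,"tx": 4.5,"ty": -0.2,"tz": 1.0,"jaw": 0.75}
    - {"ax": 0.0,"ay": -0.004,"az": 0.0,"tx": 8.8,"ty": -0.2,"tz": 2.5,"jaw": 0.75}
    - {"ax": 0.0,"ay": -0.004,"az": 0.0,"tx": 8.8,"ty": -0.2,"tz": 4.7,"jaw": 0.75}
    - {"ax": 0.0,"ay": -0.004,"az": 0.0,"tx": 8.8,"ty": -0.2,"tz": 4.7,"jaw": 0.75}
    - {"ax": 0.0,"ay": -0.004,"az": 0.0,"tx": 8.8,"ty": -0.2,"tz": 4.7,"jaw": 0.75}

```text
t: 24.7
position: [0.4431, 0.0213, 0.0859]
eef_rot: [2.361, -2.067, -0.003]
wrist_force: [-0.1, 0.2, 0.6]
opening: 0.0658
grip_force: 0.0
```

```bash
python3 -c "
from h import *
go(.4436,.0214,.038,-1.438)"
```

```text
t 24.70  tx -0.00 ty -0.07 tz 4.19 | ax 0.004 ay -0.001 az -0.000 | dist 4.2
```

Request:
apply_moves:
  commands:
    - {"ax": 0.003,"ay": 0.0,"az": 0.0,"tx": 0.0,"ty": -0.05,"tz": 2.0,"jaw": 0.75}
    - {"ax": 0.003,"ay": 0.0,"az": 0.0,"tx": 0.0,"ty": -0.05,"tz": 3.5,"jaw": 0.75}
    - {"ax": 0.003,"ay": 0.0,"az": 0.0,"tx": 0.0,"ty": -0.05,"tz": 4.2,"jaw": 0.75}
    - {"ax": 0.003,"ay": 0.0,"az": 0.0,"tx": 0.0,"ty": -0.05,"tz": 4.2,"jaw": 0.75}
    - {"ax": 0.003,"ay": 0.0,"az": 0.0,"tx": 0.0,"ty": -0.05,"tz": 4.2,"jaw": 0.3}
    - {"ax": 0.003,"ay": 0.0,"az": 0.0,"tx": 0.0,"ty": -0.05,"tz": 4.2,"jaw": 0.3}
    - {"ax": 0.003,"ay": 0.0,"az": 0.0,"tx": 0.0,"ty": -0.05,"tz": 4.2,"jaw": 0.3}
    - {"ax": 0.003,"ay": 0.0,"az": 0.0,"tx": 0.0,"ty": -0.05,"tz": 4.2,"jaw": 0.3}
    - {"ax": 0.003,"ay": 0.0,"az": 0.0,"tx": 0.0,"ty": -0.05,"tz": 4.2,"jaw": 0.3}
    - {"ax": 0.003,"ay": 0.0,"az": 0.0,"tx": 0.0,"ty": -0.05,"tz": 4.2,"jaw": 0.3}
  force: 12

```text
t: 25.7
position: [0.4435, 0.0209, 0.044]
eef_rot: [-2.363, 2.07, -0.0]
wrist_force: [-1.5, 0.7, 4.0]
opening: 0.0339
grip_force: 12.0
```

```bash
python3 f.py
```

```text
tool F [-0.87  1.4  -3.99] M [-0.483 -0.366  0.03 ] open 0.03392728815509252 grip 12.000716775655746 pos [0.4435 0.0209 0.044 ] t 25.7
```

Request:
apply_moves:
  commands:
    - {"ax": 0.0,"ay": 0.0,"az": 0.0,"tx": 0.0,"ty": 0.0,"tz": -1.0,"jaw": 0.3}
    - {"ax": 0.0,"ay": 0.0,"az": 0.0,"tx": 0.0,"ty": 0.0,"tz": -4.0,"jaw": 0.3}
    - {"ax": 0.0,"ay": 0.0,"az": 0.0,"tx": 0.0,"ty": 0.0,"tz": -7.5,"jaw": 0.3}
    - {"ax": 0.0,"ay": 0.0,"az": 0.0,"tx": 0.0,"ty": 0.0,"tz": -9.0,"jaw": 0.3}
    - {"ax": 0.0,"ay": 0.0,"az": 0.0,"tx": 0.0,"ty": 0.0,"tz": -9.0,"jaw": 0.3}
  force: 25

```text
t: 26.2
position: [0.4447, 0.0214, 0.1366]
eef_rot: [-2.36, 2.067, -0.004]
wrist_force: [0.2, 0.0, -1.5]
opening: 0.0338
grip_force: 25.0
```

```bash
python3 f.py; python3 -c "
from h import *
go(.4356,.3364,.13,-1.829)"
```

```text
tool F [-0.01 -0.19  1.53] M [ 0.094 -0.098 -0.006] open 0.033771185452301955 grip 24.99980002641678 pos [0.4447 0.0214 0.1366] t 26.2
t 26.20  tx -31.34 ty -3.25 tz 0.12 | ax -0.005 ay 0.002 az 0.390 | dist 31.5
```

Request:
apply_moves:
  commands:
    - {"ax": 0.0,"ay": 0.0,"az": 0.05,"tx": -2.0,"ty": -0.2,"tz": 0.0,"jaw": 0.3}
    - {"ax": 0.0,"ay": 0.0,"az": 0.1,"tx": -6.0,"ty": -0.6,"tz": 0.0,"jaw": 0.3}
    - {"ax": 0.0,"ay": 0.0,"az": 0.15,"tx": -10.0,"ty": -1.0,"tz": 0.0,"jaw": 0.3}
    - {"ax": 0.0,"ay": 0.0,"az": 0.2,"tx": -14.0,"ty": -1.4,"tz": 0.0,"jaw": 0.3}
    - {"ax": 0.0,"ay": 0.0,"az": 0.25,"tx": -18.0,"ty": -1.9,"tz": 0.0,"jaw": 0.3}
    - {"ax": 0.0,"ay": 0.0,"az": 0.3,"tx": -22.0,"ty": -2.3,"tz": 0.0,"jaw": 0.3}
    - {"ax": 0.0,"ay": 0.0,"az": 0.35,"tx": -26.0,"ty": -2.7,"tz": 0.0,"jaw": 0.3}
    - {"ax": 0.0,"ay": 0.0,"az": 0.39,"tx": -29.5,"ty": -3.1,"tz": 0.0,"jaw": 0.3}
    - {"ax": 0.0,"ay": 0.0,"az": 0.39,"tx": -31.3,"ty": -3.3,"tz": 0.0,"jaw": 0.3}
    - {"ax": 0.0,"ay": 0.0,"az": 0.39,"tx": -31.3,"ty": -3.3,"tz": 0.0,"jaw": 0.3}
    - {"ax": 0.0,"ay": 0.0,"az": 0.39,"tx": -31.3,"ty": -3.3,"tz": 0.0,"jaw": 0.3}

```text
t: 27.3
position: [0.4343, 0.3348, 0.1328]
eef_rot: [1.917, -2.486, 0.001]
wrist_force: [-0.1, -0.3, -0.9]
opening: 0.0336
grip_force: 25.0
```

```bash
python3 f.py; python3 -c "
from h import *
go(.4356,.3364,.075,-1.829)"
```

```text
tool F [0.29 0.06 0.9 ] M [ 0.088 -0.024 -0.035] open 0.03359647676237401 grip 24.99985098838806 pos [0.4343 0.3348 0.1328] t 27.3
t 27.30  tx -0.20 ty -0.09 tz 5.18 | ax 0.001 ay -0.002 az 0.001 | dist 5.2
```

Request:
apply_moves:
  commands:
    - {"ax": 0.0,"ay": 0.0,"az": 0.0,"tx": -0.1,"ty": -0.05,"tz": 2.5,"jaw": 0.3}
    - {"ax": 0.0,"ay": 0.0,"az": 0.0,"tx": -0.1,"ty": -0.05,"tz": 5.2,"jaw": 0.3}
    - {"ax": 0.0,"ay": 0.0,"az": 0.0,"tx": -0.1,"ty": -0.05,"tz": 5.2,"jaw": 0.3}
    - {"ax": 0.0,"ay": 0.0,"az": 0.0,"tx": -0.1,"ty": -0.05,"tz": 5.2,"jaw": 0.3}
    - {"ax": 0.0,"ay": 0.0,"az": 0.0,"tx": -0.1,"ty": -0.05,"tz": 5.2,"jaw": 0.3}

```text
t: 27.8
position: [0.4363, 0.3364, 0.0831]
eef_rot: [-1.916, 2.488, 0.0]
wrist_force: [0.2, 0.2, -1.9]
opening: 0.0339
grip_force: 25.0
```

```bash
python3 f.py; python3 -c "
from h import *
go(.4356,.3364,.042,-1.829)
p=read_camera('side');save(p,'s8.png')"
```

```text
tool F [-0.21 -0.14  1.87] M [ 0.043 -0.126  0.023] open 0.033857909387534635 grip 24.999835789203644 pos [0.4363 0.3364 0.0831] t 27.8
t 27.80  tx 0.03 ty 0.07 tz 3.51 | ax -0.001 ay 0.001 az 0.000 | dist 3.5
```

View pics/s8.png

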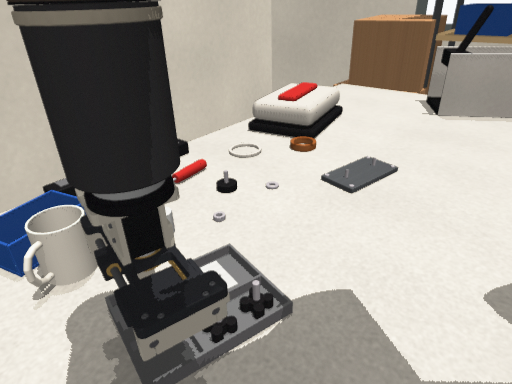

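Both star knobs stand in the middle bay at (257,302) and (222,328), and the standoff is above the smallest bay. Lowering it.

Request:
apply_moves:
  commands:
    - {"ax": 0.0,"ay": 0.0,"az": 0.0,"tx": 0.0,"ty": 0.0,"tz": 1.5,"jaw": 0.3}
    - {"ax": 0.0,"ay": 0.0,"az": 0.0,"tx": 0.0,"ty": 0.0,"tz": 2.7,"jaw": 0.3}
    - {"ax": 0.0,"ay": 0.0,"az": 0.0,"tx": 0.0,"ty": 0.0,"tz": 3.2,"jaw": 0.3}
    - {"ax": 0.0,"ay": 0.0,"az": 0.0,"tx": 0.0,"ty": 0.0,"tz": 3.35,"jaw": 0.3}
    - {"ax": 0.0,"ay": 0.0,"az": 0.0,"tx": 0.0,"ty": 0.0,"tz": 3.4,"jaw": 0.3}
    - {"ax": 0.0,"ay": 0.0,"az": 0.0,"tx": 0.0,"ty": 0.0,"tz": 3.4,"jaw": 0.3}

```text
t: 28.45
position: [0.4358, 0.3366, 0.0481]
eef_rot: [-1.917, 2.488, -0.0]
wrist_force: [0.0, 0.8, -0.5]
opening: 0.0335
grip_force: 25.0
```

```bash
python3 f.py
```

```text
tool F [-0.82  0.18  0.47] M [-0.003  0.04   0.009] open 0.03350010726776656 grip 25.000029802322388 pos [0.4358 0.3366 0.0481] t 28.45
```

Request:
apply_moves:
  commands:
    - {"ax": 0.0,"ay": 0.0,"az": 0.0,"tx": 0.0,"ty": 0.0,"tz": 0.05,"jaw": 0.3}
    - {"ax": 0.0,"ay": 0.0,"az": 0.0,"tx": 0.0,"ty": 0.0,"tz": 0.05,"jaw": 0.3}
    - {"ax": 0.0,"ay": 0.0,"az": 0.0,"tx": 0.0,"ty": 0.0,"tz": 0.05,"jaw": 0.3}

```text
t: 28.75
position: [0.4358, 0.3366, 0.0481]
eef_rot: [-1.917, 2.488, -0.0]
wrist_force: [-2.3, -1.8, 5.5]
opening: 0.0338
grip_force: 25.0
```

```bash
python3 f.py
```

```text
tool F [ 2.33  1.77 -5.5 ] M [-0.718  0.671  0.018] open 0.03375509893222273 grip 25.001071393489838 pos [0.4358 0.3366 0.0481] t 28.75
```

Request:
apply_moves:
  commands:
    - {"ax": 0.0,"ay": 0.0,"az": 0.0,"tx": 0.0,"ty": 0.0,"tz": 0.0,"jaw": 0.55}
    - {"ax": 0.0,"ay": 0.0,"az": 0.0,"tx": 0.0,"ty": 0.0,"tz": 0.0,"jaw": 0.55}
    - {"ax": 0.0,"ay": 0.0,"az": 0.0,"tx": 0.0,"ty": 0.0,"tz": 0.0,"jaw": 0.55}
    - {"ax": 0.0,"ay": 0.0,"az": 0.0,"tx": 0.0,"ty": 0.0,"tz": -2.0,"jaw": 0.55}
    - {"ax": 0.0,"ay": 0.0,"az": 0.0,"tx": 0.0,"ty": 0.0,"tz": -6.0,"jaw": 0.55}
    - {"ax": 0.0,"ay": 0.0,"az": 0.0,"tx": 0.0,"ty": 0.0,"tz": -10.0,"jaw": 0.55}
    - {"ax": 0.0,"ay": 0.0,"az": 0.0,"tx": 0.0,"ty": 0.0,"tz": -14.0,"jaw": 0.55}
    - {"ax": 0.0,"ay": 0.0,"az": 0.0,"tx": -9.0,"ty": 0.0,"tz": -18.0,"jaw": 0.55}
    - {"ax": 0.0,"ay": 0.0,"az": 0.0,"tx": -9.0,"ty": 0.0,"tz": -18.0,"jaw": 0.55}
    - {"ax": 0.0,"ay": 0.0,"az": 0.0,"tx": -9.0,"ty": 0.0,"tz": -18.0,"jaw": 0.55}
    - {"ax": 0.0,"ay": 0.0,"az": 0.0,"tx": -9.0,"ty": 0.0,"tz": -18.0,"jaw": 0.55}

```text
t: 29.85
position: [0.4585, 0.4241, 0.2268]
eef_rot: [1.918, -2.488, -0.0]
wrist_force: [0.0, -1.1, -0.6]
opening: 0.0479
grip_force: 0.0
```

```bash
python3 f.py; python3 -c "
from h import *
a=read_camera('side')['frame'];b=read_camera('wrist')['frame']
im=np.hstack([cv2.resize(a[200:384,80:320],None,fx=1.6,fy=1.6),cv2.resize(b,(392,294))]);cv2.imwrite('pics/fin.png',im[:,:,::-1])"
```

```text
tool F [ 1.01 -0.31  0.57] M [0.038 0.006 0.001] open 0.04785129185546588 grip 0.0 pos [0.4585 0.4241 0.2268] t 29.85
```

View pics/fin.png

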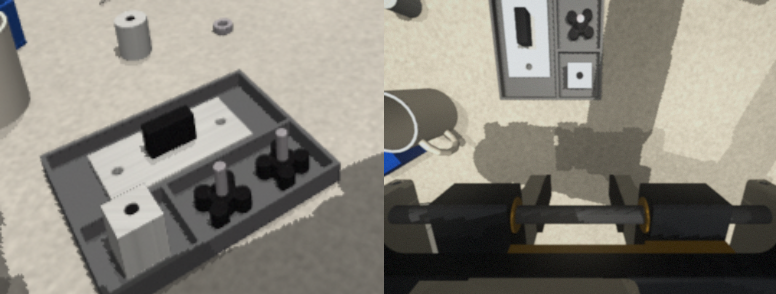

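The plate lies flat in the large bay, both star knobs stand studs up in the middle bay, and the standoff is upright in the smallest. The round standoff is untouched at (132,35) and the gripper is clear.

```bash
python3 -c "
from plant import *
print(close_job())"
```

```text
the job is handed in; nothing more can be done
None
```

The job is handed in at about 30 s of robot time: the plate went into the large bay first, then both star knobs studs up in the middle bay and the square standoff upright in the smallest; I never touched the round knob or round standoff.

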